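Fit the hanger arm to the slotted post

TASK

Fit the loose steel hanger arm to the bare face of the slotted post, level with the arm already fitted on the other side: push its two hook tabs into the slots until the heel plate is against the post, then press it down until the hooks are fully home and the spring stud has locked, and let go. The post gives when pushed: do not force it, and leave everything else on the desk where it is.

Things in the scene. Friction and masses are not known exactly. Their poses are not given: they have to be found in the camera images.
- hanger: Loose steel hanger arm, about 0.4 kg, standing on its flat underside: box-section arm 22 wide, 55 high, running to -x from a heel plate (36 wide, 76 high, 5 thick) to an upturned end stop 70 high, 189 mm from the heel's mounting face. Origin: foot of the mounting face, mid width, level with the underside. +x points out of that face, the way the hooks point; +z up.
- hooks (a point): On the hanger, 11 mm above its origin: underside of the lower hook's neck, in the mounting face. Two equal hook tabs, the second 50 mm above: 5 wide, 10 mm out of the face, rounded noses; neck 5 high, hook dropping 7 mm below the neck, with a throat of 4.5 mm for the post's 3 mm wall. So each tab is 12 high.
- grip (a point): On the hanger, mid width of the arm (22 mm), 85 mm behind the mounting face, 30 mm above the underside: its balance point, a good place to hold it, with free room on both sides.
- press (a point): On the hanger, flat top of the arm, 55 mm above the underside, 22 mm behind the mounting face, mid width: pressing down here, close to the hooks, does not jam them. 10 to 18 N is enough, for pushing in as well.
- seat (a point): On the bare slotted face of the grey steel post (40 mm square tube, top 260 mm above the desk): where the hanger's origin lies, axes parallel, once fully home and level with the like arm fitted on the opposite face; 134 mm above the desk. +x points into the face, the push direction; +z up. The post, in a rubber-bushed foot, gives several mm under a firm push and springs back; the point goes with it.
- slot (a point): On the post, 11 mm above seat: lower edge of the slot for the lower hook. One column of slots, 7.5 wide, 16 high, 25 mm apart, wall 3 mm. The upper hook uses the slot 50 mm above, the stud the one between. To enter, the hanger must be 7 to 11 mm above its home height, heel pushed on against the face; then it goes down that much until the necks sit on the slots' lower edges.
- stud (a joint): Brass spring locking stud of the hanger, 5 mm thick, round nosed, on the mounting face 47 mm above the origin. 0 = fully out (6.5 mm proud), growing to 0.0065 m when pushed flush; spring about 7 N at 0, 14 N flush. While the hooks enter it is pushed in by the bar between two slots, slides down that bar, and springs back to 0 into its slot once the hanger is home.
- jar: Glass jar with twist cap, 68 mm across, 105 high, origin under its centre. Not to be disturbed.
- pencil_mug: White enamel mug, 76 mm across, 88 high, with pencils up to 170 high, origin under its centre. Not to be disturbed.
- protractor: White plastic protractor lying flat, 100 by 57 mm, 3 thick, origin mid straight edge. Not to be disturbed.
- eraser: Grey eraser block, 26 by 48 by 14 mm, origin under its centre. Not to be disturbed.
Things that resemble listed ones, but are neither listed nor needed, are in the scene too. Leave any pink or purple look-alike of the hanger alone.

How it is judged:
By the outcome, as a careful person would: the job done as asked, in the order asked, and still so for the second after the job is handed in, with the robot touching nothing.
It also fails if it takes over 67 s, if anything falls off the work surface, if the arm or the gripper's body presses on something with over 40 N, if the wrist force passes 120 N, or if a joint passes its speed limit or range.

ROBOT

A 6-joint arm with a two-finger parallel gripper is mounted at the origin on the work surface. World frame = base frame: x ahead of the robot, y to its left, z up, the work surface at z = 0. Lengths are in mm, angles in degrees, forces in N, time in s.
With the tool pointing down it reaches from about 300 to 750 mm from the base axis. Payload 8.5 kg.
Tool frame: the origin (TCP) lies at the very end of the fingers, on their centre line; the grasp point (between the pads) lies 19 mm behind it (pinch_z is the distance from the TCP to the grasp point, in mm); z points along the fingers, y is the direction in which the jaws open and shut (so a half turn about z gives the same grasp; the last joint's range is limited). The gripper opens to 88 mm and grips with 3 to 60 N. Pads are 18 mm wide; open, the fingers measure 123 mm over their backs; the gripper's body (75 mm by 187 mm) begins 45 mm behind the grasp point.
Start: joints at [57.565, 21.807, 74.336, -0, 83.858, -12.336], TCP at [188.998, 516.488, 238.748] pointing down, gripper open.
Joint ranges: [-178.18, 178.18], [-50.72, 133.34], [12.68, 142.11], [-81.47, 261.47], [9.98, 163.14], [-165.26, 165.26]. Speed limits (degrees/s): [136.94, 136.94, 180, 180, 180, 180].

INTERFACE

Orientations are given as [roll, pitch, yaw] about the fixed x, y, z axes, in that order (R = Rz(yaw) Ry(pitch) Rx(roll)).
In Python, from station import sense, camera, job_done, spot_in, silhouettes, landmark_of, pinch_z gives the robot as it stands.
- The arm moves only by the shell command python3 -m creep 'ROWS' [FORCE]. ROWS is JSON, a list of rows, each an object of numbers: "tx", "ty", "tz": the shift along the world's x, y, z in mm; "ax", "ay", "az": the turn, a rotation vector about the world's x, y, z in degrees; "claw": the opening, from -1 (shut) to 1 (fully open), so that 0 is half open. In form: [{"tx": .., "ty": .., "tz": .., "ax": .., "ay": .., "az": .., "claw": ..}, ...]. A call has exactly 10 rows; each row shifts and turns the commanded pose from where the row before left it; what a row does not reach is not made up. A row lasts 1/10 s, in which the tool goes at most 50 mm and 8.59 degrees, less where a joint would pass 70% of its speed; a pose out of reach is approached as far as the arm can. A call with a gripper value outside its range is refused whole. The fingers move at their own pace and stop on an object; FORCE is the grip in N (left out, the last holds). Time passes only in rows, so rows that do not move let the fingers close, or fill a call up. It gives the time, the measured TCP pose, the force and the opening at its end, in the units of the state.
- sense(): the state, without advancing time (a new reading comes with each control period).
- camera(name): name is "side" or "top"; returns a dict with "frame" (420x560x3 uint8, red, green, blue), "range_z" (420x560 float32, mm along the optical axis (not along the pixel's ray), 0 where there is no reading), "fx", "fy", "cx", "cy" (pixels), "position" and "rotation" of the camera in the world. Camera axes: x right, y down, z forward; pixel columns grow to the right and rows downward; lengths in mm; the calibration is good to about 2 mm. A picture is of the moment at which its call begins.
- job_done(): hands the job in, once; it reports no verdict.
Trained networks look in the newest picture that a camera, given by its name, has taken for a name from the list of things; names that differ only in an ending like _2 or _b are one class to them, and where a whole thing is asked for, a point or a joint stands for the part that bears it (a point fixed in the world has none). Each returns a list of dicts, best first, with "conf" (0 to 1); they miss things now and then, are a little off and sometimes report something else, mostly with a low value. They report only what shows in the picture. A call takes as long as a camera call. They do not tell look-alikes from the thing itself.
- spot_in(target, camera): "rect" ([centre column, centre row, width, height] in pixels, round what is visible of it).
- silhouettes(target, camera): "pixels" (420x560 bool, what is visible of it) and "rect" ([centre column, centre row, width, height] in pixels, round what is visible of it).
- landmark_of(target, camera): "xy" ([column, row] in pixels: a listed point, or the origin of a listed thing).
The state is a dict: "clock": time; "joint_pos": joint angles; "qd": joint speeds; "tau": joint torques, N m; "position": TCP position; "ee_rot": TCP orientation; "ft_force": force on the tool from outside, world axes, zero at the start; "ft_torque": the same for the moment, N m; "gripper_width": finger opening in mm.
Only numpy, scipy, OpenCV 4.12 (cv2) and the standard library are available. Lean on these libraries where they do the work, as an engineer would, in place of code of your own. Each camera call takes 0.05 s, during which the arm holds its last target.

## Working session

There is one attempt and no reset: what is moved stays moved. The work goes in short steps, Python scripts to look and compute and a shell command to move; the robot and the scene stay as the last step left them, time stands still between calls to the robot, and variables do not carry over. Pictures are saved under pics/ and viewed, and the job is handed in when it is done.

```bash
ls; mkdir -p pics; cat > h.py <<'E'
import numpy as np, cv2
from station import *
def shot(name,fn):
    c=camera(name); np.savez('/tmp/'+name+'.npz',**{k:np.array(v) for k,v in c.items()})
    cv2.imwrite('pics/'+fn,c["frame"][:,:,::-1]); return c
def rot(c):
    r=np.array(c["rotation"],float)
    if r.shape==(3,3): return r
    from scipy.spatial.transform import Rotation as R
    return R.from_euler('xyz',r,degrees=True).as_matrix()
def pt(c,u,v,d=None):
    if d is None: d=c["range_z"][int(round(v)),int(round(u))]
    p=np.array([(u-c["cx"])/c["fx"]*d,(v-c["cy"])/c["fy"]*d,d]); return rot(c)@p+np.array(c["position"])
def cloud(c):
    d=c["range_z"]; v,u=np.mgrid[:d.shape[0],:d.shape[1]]
    P=np.stack([(u-c["cx"])/c["fx"]*d,(v-c["cy"])/c["fy"]*d,d],-1)
    return P@rot(c).T+np.array(c["position"])
def proj(c,p):
    q=rot(c).T@(np.array(p)-np.array(c["position"])); return q[0]/q[2]*c["fx"]+c["cx"],q[1]/q[2]*c["fy"]+c["cy"]
E
python3 - <<'E'
from h import *
print(sense())
for n in ("side","top"):
    c=shot(n,n+"0.png"); print(n,c["position"],c["rotation"],c["fx"])
    for t in ("hanger","hooks","grip","press","seat","slot","jar","pencil_mug","protractor","eraser"):
        try: 
            l=landmark_of(t,n)
            print(t,[(np.round(x["xy"]),round(x["conf"],2),pt(c,*x["xy"]).round()) for x in l])
        except Exception as e: print(t,e)
E
```

```text
pics
{'clock': 0.0, 'joint_pos': array([ 5.75644020e+01,  2.18398825e+01,  7.43824844e+01,  4.66650366e-04,
        8.38567526e+01, -1.23358611e+01]), 'qd': array([-0.00303868,  0.02993986, -0.03340623,  0.00081365,  0.00654872,
        0.1031795 ]), 'tau': array([ 1.27715498e-04, -4.37928951e+01, -2.24558401e+01,  7.13216141e-02,
        3.52501636e-02, -1.28299707e-04]), 'position': array([188.8671509 , 516.27532484, 238.16150087]), 'ee_rot': array([-1.79922806e+02, -1.73564307e-02,  1.59900201e+02]), 'ft_force': array([ 0.51818772,  0.19350033, -1.19429214]), 'ft_torque': array([-0.00981493, -0.00644468, -0.04176447]), 'gripper_width': 88.02070975741235}
side [ -209.22431195 -1045.64716952   969.40130011] [-1.2460198e+02 -3.4018155e-02 -3.2188497e+01] 451.4668691250212
hanger [(array([241., 296.]), 0.97, array([ 206., -181.,    5.])), (array([259., 224.]), 0.94, array([413.,  71.,  31.])), (array([295., 247.]), 0.83, array([474., -68.,  -1.])), (array([159., 205.]), 0.82, array([163., 389.,  19.])), (array([336., 327.]), 0.6, array([ 341., -453.,   55.]))]
hooks [(array([259., 226
[... 2864 characters left out ...]
., -187.,   55.]))]
seat [(array([210., 172.]), 0.64, array([574., 219.,  25.])), (array([426., 192.]), 0.3, array([ 501., -397.,    2.]))]
slot [(array([204., 175.]), 0.75, array([541., 212., 184.])), (array([338., 198.]), 0.56, array([ 486., -138.,   55.])), (array([323., 110.]), 0.36, array([ 724., -101.,  103.]))]
jar [(array([327., 111.]), 0.69, array([ 721., -112.,  103.])), (array([204., 174.]), 0.52, array([544., 214., 171.]))]
pencil_mug [(array([256., 125.]), 0.59, array([707.,  84.,  21.]))]
protractor [(array([425., 192.]), 0.6, array([ 502., -394.,    6.])), (array([340., 197.]), 0.48, array([ 488., -145.,   54.]))]
eraser [(array([268., 154.]), 0.63, array([623.,  51.,   9.]))]
```

View pics/side0.png

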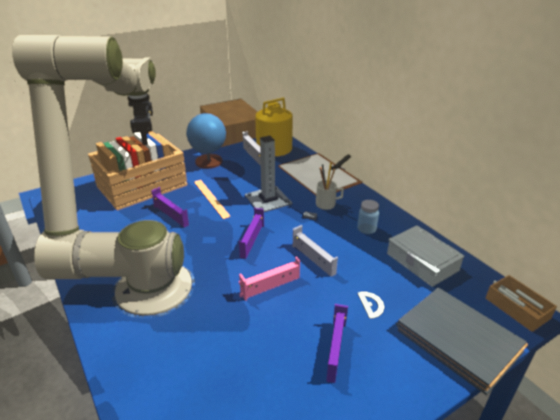

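View pics/top0.png

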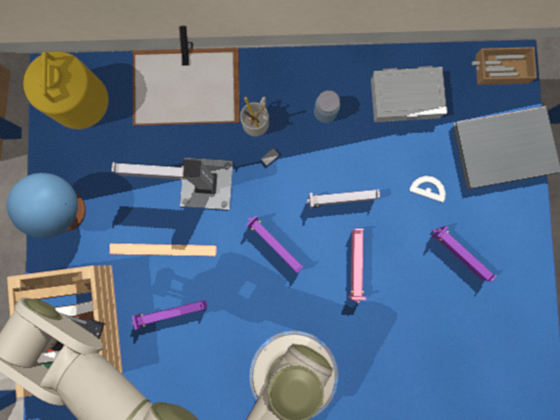

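```bash
python3 - <<'E'
from h import *
for n,(a,b,e,f) in (("top",(295,175,400,230)),("top",(100,150,245,220)),("side",(235,120,350,280))):
    c=dict(np.load(f'/tmp/{n}.npz'))
    im=c["frame"][b:f,a:e,::-1]; s=min(800/(e-a),600/(f-b))
    s=int(s);cv2.imwrite(f'pics/z_{n}{a}.png',cv2.resize(im,None,fx=s,fy=s,interpolation=cv2.INTER_CUBIC))
c=dict(np.load('/tmp/top.npz')); P=cloud(c)
s=P[180:215,300:385].reshape(-1,3)
for lo,hi in((45,63),(64,72),(72,90)):
    q=s[(s[:,2]>lo)&(s[:,2]<hi)]; print(lo,len(q),q.min(0).round(1),q.max(0).round(1),q.mean(0).round(1),np.median(q[:,2]))
q=s[(s[:,2]>48)&(s[:,2]<62)];q=q[(q[:,1]<-70)&(q[:,1]>-230)]
v=cv2.fitLine(q[:,:2].astype(np.float32),cv2.DIST_HUBER,0,.01,.01).ravel();print(v,np.degrees(np.arctan2(v[1],v[0])))
s=P[150:215,100:240].reshape(-1,3)
q=s[(s[:,2]>240)&(s[:,2]<275)]; print('post',len(q),q.min(0),q.max(0),q.mean(0)); print(cv2.minAreaRect(q[:,:2].astype(np.float32)))
q=s[(s[:,2]>178)&(s[:,2]<200)]; print('arm',len(q),q.min(0),q.max(0),q.mean(0),np.median(q[:,2]))
v=cv2.fitLine(q[:,:2].astype(np.float32),cv2.DIST_HUBER,0,.01,.01).ravel();print(v,np.degrees(np.arctan2(v[1],v[0])))
c=dict(np.load('/tmp/side.npz')); P=cloud(c)
s=P[130:215,255:282].reshape(-1,3); q=s[(s[:,2]>60)&(s[:,2]<270)&(s[:,1]<235)&(s[:,0]>500)&(s[:,0]<600)]
print(q.min(0),q.max(0))
np.save('/tmp/face.npy',q)
E
```

```text
45 545 [ 465.9 -249.9   45. ] [506.  -52.5  62.8] [ 488.9 -153.7   55.1] 55.28404669529391
64 21 [ 477.  -248.5   64.1] [506.6 -51.9  71.9] [ 491.6 -166.7   68. ] 67.79419256013307
72 30 [ 466.1 -246.5   72. ] [500.3 -59.7  83.7] [484.7 -92.9  77.3] 76.81913519474517
[ 6.8542533e-02 -9.9764818e-01  4.8871204e+02 -1.4958595e+02] -86.06972
post 333 [524.77844602 210.44501301 240.6242513 ] [567.7563601  254.99073089 273.95158871] [544.7700843  231.48432404 262.99978102]
((545.9630126953125, 232.56246948242188), (41.382144927978516, 41.92490768432617), 84.36946868896484)
arm 682 [524.28531168 210.6156368  178.69856168] [576.5257284  439.85571666 199.81933961] [555.67637023 344.41970453 189.25824696] 189.24901161045682
[1.19145595e-01 9.92876768e-01 5.56320007e+02 3.49076660e+02] 83.1572
[522.69952825 203.73905279  60.01359817] [567.00822888 234.98946518 267.43778002]
```

```bash
ls pics
```

```text
side0.png
top0.png
z_side235.png
z_top100.png
z_top295.png
```

View pics/z_side235.png

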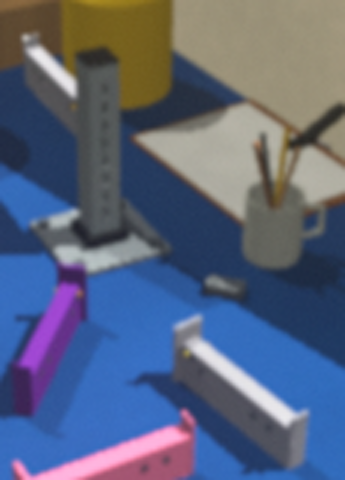

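View pics/z_top295.png

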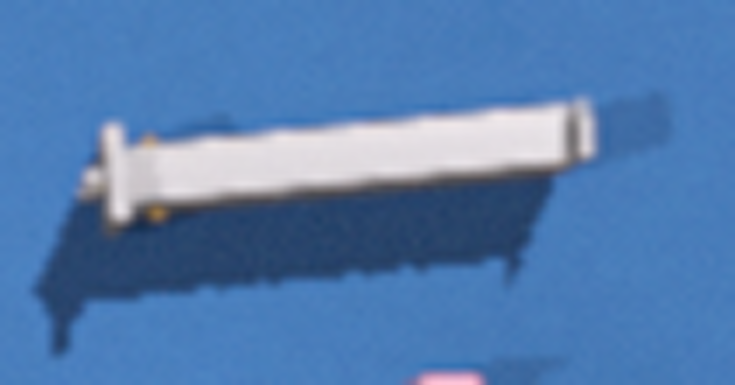

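View pics/z_top100.png

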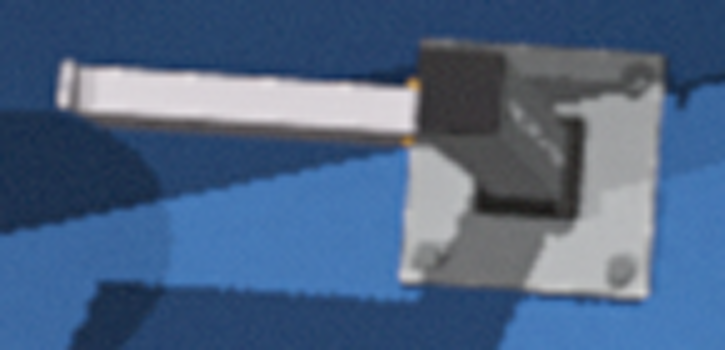

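```bash
cat >> h.py <<'E'
def plane_pt(c,u,v,z):
    r=rot(c)@np.array([(u-c["cx"])/c["fx"],(v-c["cy"])/c["fy"],1.]); p=np.array(c["position"]); return p+r*(z-p[2])/r[2]
def cline(c,c0,c1,r0,r1,z,show=False,th=None):
    """top-view centreline of whitish arm, per column edges subpixel (rows r0..r1), at world height z"""
    g=c["frame"].astype(float)[:,:,0]  # red: blue desk is dark in red
    out=[]
    for u in range(c0,c1):
        col=g[r0:r1,u]; m=np.percentile(col,90); lo=np.percentile(col,15)
        t=(m+lo)/2; k=int(np.argmax(col))
        i=k
        while i>0 and col[i]>t: i-=1
        j=k
        while j<len(col)-1 and col[j]>t: j+=1
        if i==0 or j==len(col)-1: continue
        a=i+(t-col[i])/(col[i+1]-col[i]); b=j-1+(col[j-1]-t)/(col[j-1]-col[j])
        pa,pb=plane_pt(c,u,r0+a,z),plane_pt(c,u,r0+b,z)
        out.append((*((pa+pb)/2)[:2],abs(pa[0]-pb[0])))
    o=np.array(out)
    w=np.median(o[:,2]); o=o[abs(o[:,2]-w)<3]
    v=cv2.fitLine(o[:,:2].astype(np.float32),cv2.DIST_HUBER,0,.01,.01).ravel()
    d=v[:2]*np.sign(v[1]); return v[2:],d,np.degrees(np.arctan2(d[1],d[0])),w,len(o)
E
python3 - <<'E'
from h import *
c=dict(np.load('/tmp/top.npz'))
print(cline(c,318,374,183,212,55))
print(cline(c,120,178,158,184,189))
# depth based
P=cloud(c)
for (b,a,z,y0,y1) in ((slice(180,215),slice(300,385),55,-225,-70),(slice(150,200),slice(100,200),189,270,420)):
    s=P[b,a].reshape(-1,3);q=s[(abs(s[:,2]-z)<8)&(s[:,1]>y0)&(s[:,1]<y1)]
    v=cv2.fitLine(q[:,:2].astype(np.float32),cv2.DIST_HUBER,0,.01,.01).ravel();print('d',v,np.median(q[:,2]))
# profile along hanger axis for heel ends
for z in(76,70): 
    for u,v in((309,201),(312,201),(372,197),(380,197)):print(z,u,plane_pt(c,u,v,z).round(1))
q=np.load('/tmp/face.npy'); print(len(q))
# post face normals: side camera
f=q[(q[:,2]>120)&(q[:,2]<250)]
print(cv2.minAreaRect(f[:,:2].astype(np.float32)))
for i in range(0,len(f),max(1,len(f)//40)): print(f[i].round(0),end=' ')
E
```

```text
(array([ 490.21118, -165.56873], dtype=float32), array([-0.06827173,  0.9976668 ], dtype=float32), np.float32(93.91473), np.float64(24.65091263767559), 56)
(array([557.09045, 346.4194 ], dtype=float32), array([0.09603325, 0.99537814], dtype=float32), np.float32(84.489204), np.float64(24.371973679346695), 58)
d [ 6.9784693e-02 -9.9756205e-01  4.8858838e+02 -1.4775589e+02] 55.30886877072726
d [1.0052809e-01 9.9493420e-01 5.5658337e+02 3.4551758e+02] 189.1487820092534
76 309 [477.9 -56.8  76. ]
76 312 [477.7 -65.   76. ]
76 372 [ 483.7 -229.1   76. ]
76 380 [ 483.1 -251.    76. ]
70 309 [478.6 -57.1  70. ]
70 312 [478.3 -65.3  70. ]
70 372 [ 484.4 -230.2   70. ]
70 380 [ 483.8 -252.1   70. ]
570
((544.2947387695312, 218.99777221679688), (26.03818702697754, 43.92548751831055), 81.65423583984375)
[526. 233. 248.] [527. 221. 249.] [560. 219. 241.] [536. 215. 245.] [524. 229. 238.] [548. 213. 239.] [534. 219. 236.] [565. 214. 230.] [549. 215. 230.] [530. 211. 233.] [527. 235. 219.] [557. 215. 219.] [541. 216. 219.] [528. 230. 213.] [554. 216. 212.] [534. 212. 215.] [527. 229. 205.] [558. 210. 205.] [551. 212. 202.] [535. 215. 201.] [527. 215. 199.] [562. 216. 189.] [545. 216. 190.] [529. 219. 189.] [563. 218. 180.] [553. 215. 180.] [534. 220. 178.] [527. 222. 176.] [562. 210. 171.] [558. 217. 165.] [537. 211. 169.] [526. 222. 163.] [555. 212. 159.] [537. 211. 161.] [533. 220. 154.] [525. 221. 152.] [564. 213. 144.] [549. 217. 142.] [532. 218. 142.] [565. 215. 134.] [550. 219. 132.] [531. 217. 135.] [527. 216. 132.] [527. 232. 120.] [525. 214. 125.]
```

```bash
python3 -m creep '[{"tx":20,"ty":-44,"az":-6.6,"claw":1},{"tx":20,"ty":-44,"az":-6.6,"claw":1},{"tx":20,"ty":-44,"az":-6.6,"claw":1},{"tx":20,"ty":-44,"az":-6.6,"claw":1},{"tx":20,"ty":-44,"az":-6.6,"claw":1},{"tx":20,"ty":-44,"az":-6.6,"claw":1},{"tx":20,"ty":-44,"az":-6.6,"claw":1},{"tx":20,"ty":-44,"az":-6.6,"claw":1},{"tx":20,"ty":-44,"az":-6.6,"claw":1},{"tx":20,"ty":-44,"az":-6.6,"claw":1}]' 50
```

```text
schema error: expected keys tx, ty, tz, ax, ay, az, claw
```

```bash
python3 -m creep '[{"tx":20,"ty":-44,"tz":0,"ax":0,"ay":0,"az":-6.6,"claw":1},{"tx":20,"ty":-44,"tz":0,"ax":0,"ay":0,"az":-6.6,"claw":1},{"tx":20,"ty":-44,"tz":0,"ax":0,"ay":0,"az":-6.6,"claw":1},{"tx":20,"ty":-44,"tz":0,"ax":0,"ay":0,"az":-6.6,"claw":1},{"tx":20,"ty":-44,"tz":0,"ax":0,"ay":0,"az":-6.6,"claw":1},{"tx":20,"ty":-44,"tz":0,"ax":0,"ay":0,"az":-6.6,"claw":1},{"tx":20,"ty":-44,"tz":0,"ax":0,"ay":0,"az":-6.6,"claw":1},{"tx":20,"ty":-44,"tz":0,"ax":0,"ay":0,"az":-6.6,"claw":1},{"tx":20,"ty":-44,"tz":0,"ax":0,"ay":0,"az":-6.6,"claw":1},{"tx":20,"ty":-44,"tz":0,"ax":0,"ay":0,"az":-6.6,"claw":1}]' 50
```

```text
clock: 2.1
position: [389.4, 74.5, 239.0]
ee_rot: [179.9, 0.0, 93.6]
ft_force: [1.1, 1.1, 0.4]
gripper_width: 88.3
```

```bash
python3 -m creep '[{"tx":16.5,"ty":-36.6,"tz":0,"ax":0,"ay":0,"az":0.3,"claw":1},{"tx":16.5,"ty":-36.6,"tz":0,"ax":0,"ay":0,"az":0,"claw":1},{"tx":16.5,"ty":-36.6,"tz":0,"ax":0,"ay":0,"az":0,"claw":1},{"tx":16.5,"ty":-36.6,"tz":0,"ax":0,"ay":0,"az":0,"claw":1},{"tx":16.5,"ty":-36.6,"tz":0,"ax":0,"ay":0,"az":0,"claw":1},{"tx":16.5,"ty":-36.5,"tz":0,"ax":0,"ay":0,"az":0,"claw":1},{"tx":0,"ty":0,"tz":-40,"ax":0,"ay":0,"az":0,"claw":1},{"tx":0,"ty":0,"tz":-40,"ax":0,"ay":0,"az":0,"claw":1},{"tx":0,"ty":0,"tz":-40,"ax":0,"ay":0,"az":0,"claw":1},{"tx":0,"ty":0,"tz":0,"ax":0,"ay":0,"az":0,"claw":1}]' 50; python3 - <<'E'
from h import *
shot("side","s1.png");c=dict(np.load('/tmp/side.npz'))
im=c["frame"][200:300,240:373,::-1];cv2.imwrite('pics/s1z.png',cv2.resize(im,None,fx=6,fy=6,interpolation=cv2.INTER_CUBIC)); print(sense()["position"])
E
```

```text
clock: 3.1
position: [486.0, -142.0, 115.0]
ee_rot: [-179.6, -0.3, 94.2]
ft_force: [-0.1, -0.3, 1.0]
gripper_width: 88.2
[ 487.36499782 -142.71116018  117.86442005]
```

View pics/s1z.png

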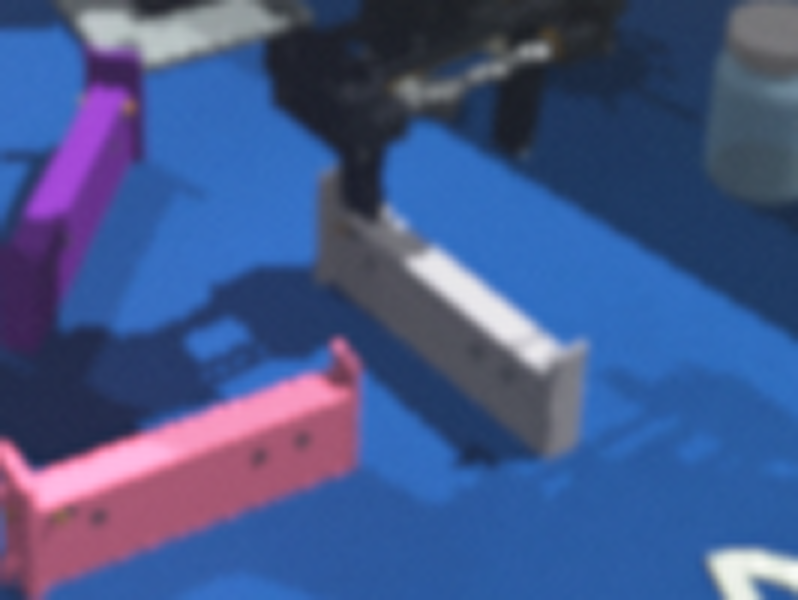

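```bash
python3 -m creep '[{"tx":1,"ty":-2,"tz":-30,"ax":0,"ay":0,"az":0,"claw":1},{"tx":0,"ty":0,"tz":-30,"ax":0,"ay":0,"az":0,"claw":1},{"tx":0,"ty":0,"tz":-20,"ax":0,"ay":0,"az":0,"claw":1},{"tx":0,"ty":0,"tz":-15,"ax":0,"ay":0,"az":0,"claw":1},{"tx":0,"ty":0,"tz":-10,"ax":0,"ay":0,"az":0,"claw":1},{"tx":0,"ty":0,"tz":0,"ax":0,"ay":0,"az":0,"claw":1},{"tx":0,"ty":0,"tz":0,"ax":0,"ay":0,"az":0,"claw":0},{"tx":0,"ty":0,"tz":0,"ax":0,"ay":0,"az":0,"claw":-0.3},{"tx":0,"ty":0,"tz":0,"ax":0,"ay":0,"az":0,"claw":-0.6},{"tx":0,"ty":0,"tz":0,"ax":0,"ay":0,"az":0,"claw":-1}]' 50;python3 -m creep '[{"tx":0,"ty":0,"tz":0,"ax":0,"ay":0,"az":0,"claw":-1},{"tx":0,"ty":0,"tz":0,"ax":0,"ay":0,"az":0,"claw":-1},{"tx":0,"ty":0,"tz":0,"ax":0,"ay":0,"az":0,"claw":-1},{"tx":0,"ty":0,"tz":0,"ax":0,"ay":0,"az":0,"claw":-1},{"tx":0,"ty":0,"tz":0,"ax":0,"ay":0,"az":0,"claw":-1},{"tx":0,"ty":0,"tz":0,"ax":0,"ay":0,"az":0,"claw":-1},{"tx":0,"ty":0,"tz":0,"ax":0,"ay":0,"az":0,"claw":-1},{"tx":0,"ty":0,"tz":0,"ax":0,"ay":0,"az":0,"claw":-1},{"tx":0,"ty":0,"tz":0,"ax":0,"ay":0,"az":0,"claw":-1},{"tx":0,"ty":0,"tz":0,"ax":0,"ay":0,"az":0,"claw":-1}]' 50
```

```text
clock: 4.15
position: [489.2, -145.1, 14.2]
ee_rot: [180.0, 0.0, 94.2]
ft_force: [-0.5, 0.1, -0.1]
gripper_width: 58.2
clock: 5.15
position: [488.9, -145.0, 13.7]
ee_rot: [-180.0, -0.0, 94.2]
ft_force: [-0.8, -0.1, -0.2]
gripper_width: 21.3
```

```bash
python3 -m creep '[{"tx":0,"ty":0,"tz":20,"ax":0,"ay":0,"az":0,"claw":-1},{"tx":0,"ty":0,"tz":40,"ax":0,"ay":0,"az":0,"claw":-1},{"tx":0,"ty":0,"tz":45,"ax":0,"ay":0,"az":0,"claw":-1},{"tx":0,"ty":0,"tz":38,"ax":0,"ay":0,"az":0,"claw":-1},{"tx":7,"ty":36,"tz":0,"ax":0,"ay":0,"az":-1.9,"claw":-1},{"tx":7,"ty":36,"tz":0,"ax":0,"ay":0,"az":-1.9,"claw":-1},{"tx":7,"ty":36,"tz":0,"ax":0,"ay":0,"az":-1.9,"claw":-1},{"tx":7,"ty":36,"tz":0,"ax":0,"ay":0,"az":-1.9,"claw":-1},{"tx":7,"ty":36,"tz":0,"ax":0,"ay":0,"az":-1.9,"claw":-1},{"tx":6,"ty":33,"tz":0,"ax":0,"ay":0,"az":0,"claw":-1}]' 50; python3 - <<'E'
from h import *
shot("top","t2.png");c=shot("side","s2.png")
im=c["frame"][110:230,220:380,::-1];cv2.imwrite('pics/s2z.png',cv2.resize(im,None,fx=5,fy=5,interpolation=cv2.INTER_CUBIC))
c=dict(np.load('/tmp/top.npz'))
im=c["frame"][140:220,110:320,::-1];cv2.imwrite('pics/t2z.png',cv2.resize(im,None,fx=3.8,fy=3.8,interpolation=cv2.INTER_CUBIC))
s=sense();print(s["position"],s["ee_rot"],s["ft_force"],s["ft_torque"])
E
```

```text
clock: 6.15
position: [529.8, 69.7, 156.3]
ee_rot: [-179.9, -0.0, 84.7]
ft_force: [-0.5, 0.0, -4.0]
gripper_width: 21.4
[529.81955638  71.41360727 156.18594164] [-1.79945142e+02 -5.83252682e-02  8.49344870e+01] [ 0.03190724 -1.45126421 -2.97594072] [-0.1023741   0.05150949 -0.0098232 ]
```

View pics/s2z.png

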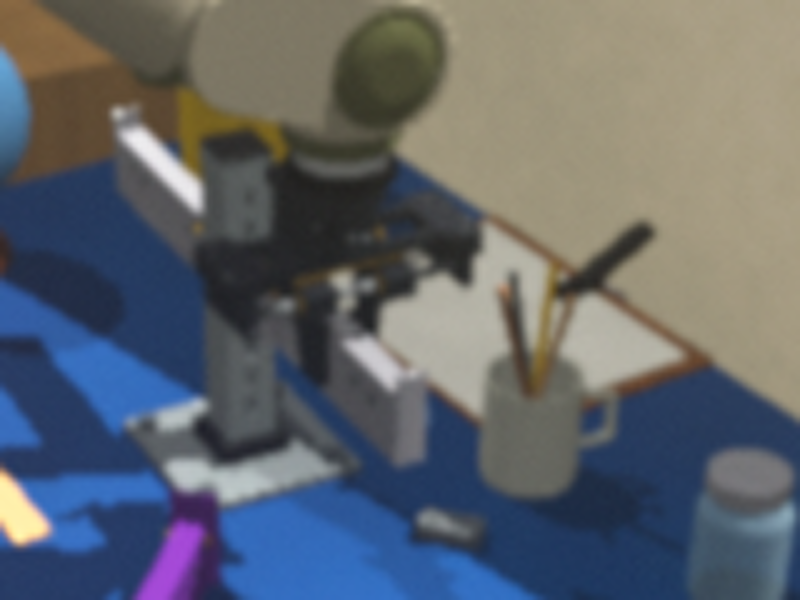

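View pics/t2z.png

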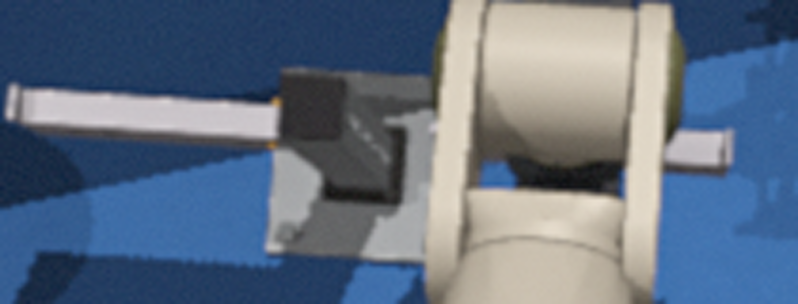

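```bash
python3 - <<'E'
from h import *
for t in range(1):
    c=camera("top"); np.savez('/tmp/top.npz',**{k:np.array(v) for k,v in c.items()})
    s=sense();print(s["position"],s["ee_rot"])
    p,d,a,w,n=cline(c,120,178,158,184,189);print(p,d,a,w,n)
    p2,d2,a2,w2,n2=cline(c,287,298,165,192,197.6);print(p2,d2,a2,w2,n2)
    L=lambda y:p[0]+d[0]/d[1]*(y-p[1])
    print('tail',p2,'fitted line there',L(p2[1]),'tool line at tail',s["position"][0]+np.tan(np.radians(90-s["ee_rot"][2]))*(p2[1]-s["position"][1]), 'fitted line at tcp',L(s["position"][1]))
    P=cloud(c); q=P[140:200,150:240].reshape(-1,3); q=q[(q[:,2]>245)&(q[:,2]<272)]; print(cv2.minAreaRect(q[:,:2].astype(np.float32)))
E
```

```text
[529.70484911  69.62605851 156.16147295] [-1.79936678e+02 -4.62602685e-03  8.48806592e+01]
[559.2177  368.90607] [0.09627281 0.995355  ] 84.47541 24.18024531694067 58
[522.9421   -10.773628] [0.09986945 0.99500054] 84.26834 22.543084448935588 11
tail [522.9421   -10.773628] fitted line there 522.4943 tool line at tail 522.5020114762303 fitted line at tcp 530.2707270985893
((545.6768798828125, 232.96275329589844), (41.883914947509766, 41.15640640258789), 86.04206085205078)
```

```bash
python3 - <<'E'
from h import *
c=dict(np.load('/tmp/side.npz')); g=cv2.cvtColor(cv2.imread('pics/side0.png'),cv2.COLOR_BGR2GRAY).astype(float)
d=np.array([.0965,.9953,0]); S=np.array([544.04,212,0]); e=np.array([.9953,-.0965,0])
# rectify face : lateral -25..25, z 60..265
lat=np.arange(-28,28.1,.5); z=np.arange(265,60,-.5)
P=S+lat[None,:,None]*e+z[:,None,None]*np.array([0,0,1.])
q=(P-np.array(c["position"]))@rot(c); u=q[...,0]/q[...,2]*c["fx"]+c["cx"]; v=q[...,1]/q[...,2]*c["fy"]+c["cy"]
R=cv2.remap(g.astype(np.float32),u.astype(np.float32),v.astype(np.float32),cv2.INTER_CUBIC)
cv2.imwrite('pics/rect.png',cv2.resize(np.clip(R*1.5,0,255).astype(np.uint8),None,fx=3,fy=1.4))
m=R[(z<245)&(z>130)].mean(0)
for a,b in zip(lat[::3],m[::3]): print(a,round(float(b),1),end='; ')
w=R[:,(lat>-3)&(lat<3)].mean(1); print(); print([(float(a),round(float(b))) for a,b in zip(z[::6],w[::6])])
E
```

```text
-28.0 73.6; -26.5 73.9; -25.0 74.8; -23.5 75.7; -22.0 77.5; -20.5 79.7; -19.0 81.9; -17.5 84.3; -16.0 86.2; -14.5 87.3; -13.0 88.1; -11.5 88.3; -10.0 87.8; -8.5 87.0; -7.0 85.8; -5.5 84.1; -4.0 82.1; -2.5 80.6; -1.0 79.8; 0.5 79.9; 2.0 80.9; 3.5 82.5; 5.0 84.3; 6.5 86.2; 8.0 87.3; 9.5 87.8; 11.0 88.4; 12.5 88.8; 14.0 88.5; 15.5 87.7; 17.0 86.8; 18.5 84.6; 20.0 81.6; 21.5 78.7; 23.0 75.5; 24.5 73.4; 26.0 72.2; 27.5 71.0; 
[(265.0, 47), (262.0, 53), (259.0, 63), (256.0, 76), (253.0, 86), (250.0, 90), (247.0, 90), (244.0, 90), (241.0, 88), (238.0, 86), (235.0, 81), (232.0, 76), (229.0, 74), (226.0, 75), (223.0, 79), (220.0, 84), (217.0, 89), (214.0, 88), (211.0, 83), (208.0, 76), (205.0, 73), (202.0, 71), (199.0, 74), (196.0, 81), (193.0, 86), (190.0, 87), (187.0, 84), (184.0, 80), (181.0, 75), (178.0, 73), (175.0, 75), (172.0, 79), (169.0, 82), (166.0, 83), (163.0, 83), (160.0, 80), (157.0, 76), (154.0, 76), (151.0, 76), (148.0, 80), (145.0, 84), (142.0, 85), (139.0, 84), (136.0, 81), (133.0, 78), (130.0, 75), (127.0, 78), (124.0, 85), (121.0, 93), (118.0, 96), (115.0, 92), (112.0, 87), (109.0, 81), (106.0, 77), (103.0, 78), (100.0, 81), (97.0, 88), (94.0, 95), (91.0, 96), (88.0, 91), (85.0, 84), (82.0, 81), (79.0, 77), (76.0, 77), (73.0, 80), (70.0, 84), (67.0, 87), (64.0, 88), (61.0, 84)]
```

View pics/rect.png

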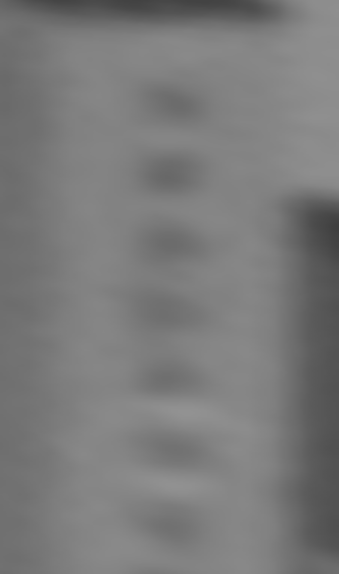

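```bash
python3 -m creep '[{"tx":0.9,"ty":10,"tz":0.5,"ax":0,"ay":0,"az":-0.1,"claw":-1},{"tx":0.9,"ty":10,"tz":0,"ax":0,"ay":0,"az":0,"claw":-1},{"tx":0.9,"ty":10,"tz":0,"ax":0,"ay":0,"az":0,"claw":-1},{"tx":0.6,"ty":6,"tz":0,"ax":0,"ay":0,"az":0,"claw":-1},{"tx":0.4,"ty":4,"tz":0,"ax":0,"ay":0,"az":0,"claw":-1},{"tx":0,"ty":0,"tz":0,"ax":0,"ay":0,"az":0,"claw":-1},{"tx":0,"ty":0,"tz":0,"ax":0,"ay":0,"az":0,"claw":-1},{"tx":0,"ty":0,"tz":0,"ax":0,"ay":0,"az":0,"claw":-1},{"tx":0,"ty":0,"tz":0,"ax":0,"ay":0,"az":0,"claw":-1},{"tx":0,"ty":0,"tz":0,"ax":0,"ay":0,"az":0,"claw":-1}]' 50; python3 - <<'E'
from h import *
c=shot("side","s3.png")
im=c["frame"][120:220,230:350,::-1];cv2.imwrite('pics/s3z.png',cv2.resize(im,None,fx=6,fy=6,interpolation=cv2.INTER_CUBIC))
c=camera("top"); s=sense();print(s["position"],s["ee_rot"],s["ft_force"],s["ft_torque"])
im=c["frame"][140:220,150:290,::-1];cv2.imwrite('pics/t3z.png',cv2.resize(im,None,fx=5.7,fy=5.7,interpolation=cv2.INTER_CUBIC))
p,d,a,w,n=cline(c,120,178,158,184,189);print(p,d,a,w,n)
P=cloud(c)
try:
    p2,d2,a2,w2,n2=cline(c,268,284,160,192,197.6);print(p2,d2,a2,w2,n2, p[0]+d[0]/d[1]*(p2[1]-p[1]))
except Exception as e: print(e)
E
```

```text
clock: 7.3
position: [533.7, 107.8, 157.3]
ee_rot: [180.0, 0.0, 84.6]
ft_force: [0.5, -0.2, -4.3]
gripper_width: 21.3
[533.71744183 107.87413101 157.25002389] [-1.79999221e+02 -2.03657147e-04  8.45901441e+01] [-1.24824523  0.28525953 -4.55241286] [-0.03146216  0.04445347 -0.04633499]
[558.74854 363.85742] [0.09747449 0.995238  ] 84.406235 24.151680499505346 58
[526.6456    27.305456] [0.1112063  0.99379736] 83.615135 22.63149732243744 14 525.7863
```

View pics/s3z.png

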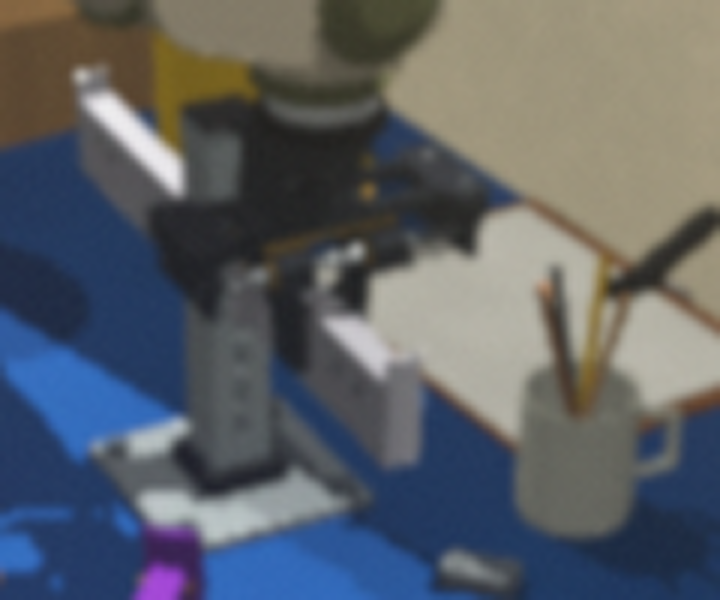

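View pics/t3z.png

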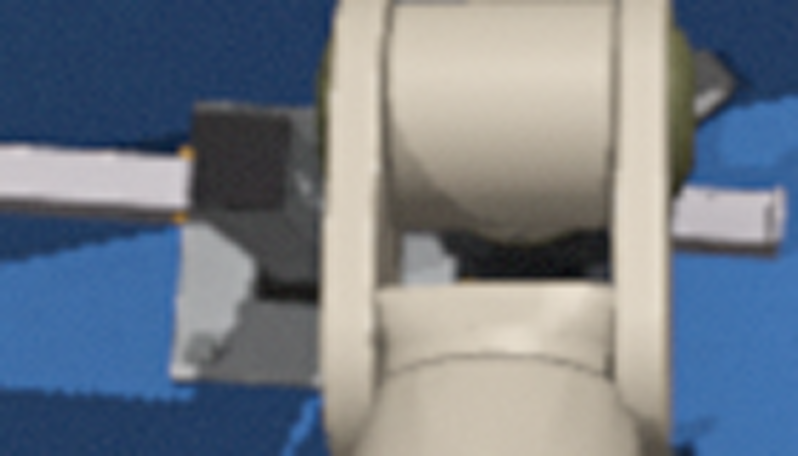

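```bash
python3 -m creep '[{"tx":0.1,"ty":1.5,"tz":0,"ax":0,"ay":0,"az":0.1,"claw":-1},{"tx":0.15,"ty":1.5,"tz":0,"ax":0,"ay":0,"az":0,"claw":-1},{"tx":0.15,"ty":1.5,"tz":0,"ax":0,"ay":0,"az":0,"claw":-1},{"tx":0.15,"ty":1.5,"tz":0,"ax":0,"ay":0,"az":0,"claw":-1},{"tx":0.15,"ty":1.5,"tz":0,"ax":0,"ay":0,"az":0,"claw":-1},{"tx":0.1,"ty":1,"tz":0,"ax":0,"ay":0,"az":0,"claw":-1},{"tx":0.1,"ty":1,"tz":0,"ax":0,"ay":0,"az":0,"claw":-1},{"tx":0.1,"ty":1,"tz":0,"ax":0,"ay":0,"az":0,"claw":-1},{"tx":0.1,"ty":1,"tz":0,"ax":0,"ay":0,"az":0,"claw":-1},{"tx":0,"ty":0,"tz":0,"ax":0,"ay":0,"az":0,"claw":-1}]' 50
python3 -c "
from h import *
s=sense();print(s['position'],s['ee_rot'],s['ft_force'],s['ft_torque'])"
```

```text
clock: 8.4
position: [534.8, 119.6, 157.2]
ee_rot: [-180.0, -0.0, 84.7]
ft_force: [-0.3, 0.6, -3.6]
gripper_width: 21.5
[534.805671   119.57213337 157.24120286] [-1.79998700e+02 -3.77730676e-04  8.47052762e+01] [-0.30952941  0.60154664 -3.63554502] [-0.04756392  0.12215368 -0.02029542]
```

```bash
python3 -m creep '[{"tx":0.05,"ty":0.7,"tz":0,"ax":0,"ay":0,"az":0,"claw":-1},{"tx":0.05,"ty":0.7,"tz":0,"ax":0,"ay":0,"az":0,"claw":-1},{"tx":0.05,"ty":0.7,"tz":0,"ax":0,"ay":0,"az":0,"claw":-1},{"tx":0.05,"ty":0.7,"tz":0,"ax":0,"ay":0,"az":0,"claw":-1},{"tx":0.05,"ty":0.7,"tz":0,"ax":0,"ay":0,"az":0,"claw":-1},{"tx":0.05,"ty":0.7,"tz":0,"ax":0,"ay":0,"az":0,"claw":-1},{"tx":0.05,"ty":0.7,"tz":0,"ax":0,"ay":0,"az":0,"claw":-1},{"tx":0,"ty":0,"tz":0,"ax":0,"ay":0,"az":0,"claw":-1},{"tx":0,"ty":0,"tz":0,"ax":0,"ay":0,"az":0,"claw":-1},{"tx":0,"ty":0,"tz":0,"ax":0,"ay":0,"az":0,"claw":-1}]' 50
python3 -c "
from h import *
s=sense();print(s['position'],s['ee_rot'],s['ft_force'],s['ft_torque'])"
```

```text
clock: 9.4
position: [535.2, 124.2, 157.2]
ee_rot: [-180.0, 0.0, 84.7]
ft_force: [-0.3, -2.9, -4.1]
gripper_width: 22.0
[535.1549243  124.24715985 157.22429675] [-1.79997578e+02  1.00373538e-02  8.46953127e+01] [-0.28387364 -2.8690324  -4.05961215] [-0.47918117  0.08937704 -0.00352313]
```

```bash
python3 -m creep '[{"tx":0.05,"ty":0.5,"tz":0,"ax":0,"ay":0,"az":0,"claw":-1},{"tx":0.05,"ty":0.5,"tz":0,"ax":0,"ay":0,"az":0,"claw":-1},{"tx":0.05,"ty":0.5,"tz":0,"ax":0,"ay":0,"az":0,"claw":-1},{"tx":0.05,"ty":0.5,"tz":0,"ax":0,"ay":0,"az":0,"claw":-1},{"tx":0,"ty":0,"tz":0,"ax":0,"ay":0,"az":0,"claw":-1},{"tx":0,"ty":0,"tz":0,"ax":0,"ay":0,"az":0,"claw":-1},{"tx":0,"ty":0,"tz":0,"ax":0,"ay":0,"az":0,"claw":-1},{"tx":0,"ty":0,"tz":0,"ax":0,"ay":0,"az":0,"claw":-1},{"tx":0,"ty":0,"tz":0,"ax":0,"ay":0,"az":0,"claw":-1},{"tx":0,"ty":0,"tz":0,"ax":0,"ay":0,"az":0,"claw":-1}]' 50
python3 - <<'E'
from h import *
c=camera("top")
s=sense();print(s['position'],s['ee_rot'],s['ft_force'],s['ft_torque'])
np.savez('/tmp/top1.npz',**{k:np.array(v) for k,v in c.items()})
a=cv2.cvtColor(cv2.imread('pics/t2.png'),cv2.COLOR_BGR2GRAY).astype(np.float32); b=cv2.cvtColor(c["frame"],cv2.COLOR_RGB2GRAY).astype(np.float32)
# shift of fitted arm's end (moves with post) 
sl=(slice(155,186),slice(105,150)); print(cv2.phaseCorrelate(a[sl].copy(),b[sl].copy(),cv2.createHanningWindow((45,31),cv2.CV_32F)))
p2=cline(c,258,275,155,192,198.5);print(p2)
E
```

```text
clock: 10.4
position: [535.3, 126.1, 157.2]
ee_rot: [-180.0, 0.0, 84.7]
ft_force: [0.2, -6.5, -3.8]
gripper_width: 21.7
[535.31231352 126.07796905 157.22064537] [-1.79992711e+02  4.03637882e-02  8.46978875e+01] [-0.80469663 -6.1516321  -3.5617712 ] [-0.84408467  0.0875023  -0.01659456]
((-0.8568285292597295, -0.21659485078957985), 0.7995180851883359)
(array([529.0512  ,  52.841995], dtype=float32), array([0.07083923, 0.9974877 ], dtype=float32), np.float32(85.937805), np.float64(22.929840270940417), 15)
```

```bash
python3 - <<'E'
from h import *
c=dict(np.load('/tmp/top1.npz')); f=c["frame"].astype(float)
for r0,r1,cols in ((163,173,range(104,128)),(168,182,range(262,292))):
    print(r0)
    for u in cols: print(u,f[r0:r1,u,0].mean().round(),end='; ')
    print()
im=c["frame"][150:195,100:295,::-1];cv2.imwrite('pics/t4z.png',cv2.resize(im,None,fx=4,fy=4,interpolation=cv2.INTER_CUBIC))
E
```

```text
163
104 34.0; 105 34.0; 106 34.0; 107 33.0; 108 30.0; 109 35.0; 110 105.0; 111 165.0; 112 146.0; 113 106.0; 114 118.0; 115 156.0; 116 169.0; 117 173.0; 118 184.0; 119 189.0; 120 190.0; 121 191.0; 122 191.0; 123 188.0; 124 184.0; 125 185.0; 126 185.0; 127 182.0; 
168
262 141.0; 263 141.0; 264 140.0; 265 140.0; 266 141.0; 267 141.0; 268 144.0; 269 145.0; 270 144.0; 271 142.0; 272 140.0; 273 140.0; 274 138.0; 275 137.0; 276 128.0; 277 116.0; 278 124.0; 279 120.0; 280 88.0; 281 58.0; 282 52.0; 283 55.0; 284 55.0; 285 55.0; 286 56.0; 287 57.0; 288 56.0; 289 57.0; 290 56.0; 291 56.0;
```

View pics/t4z.png

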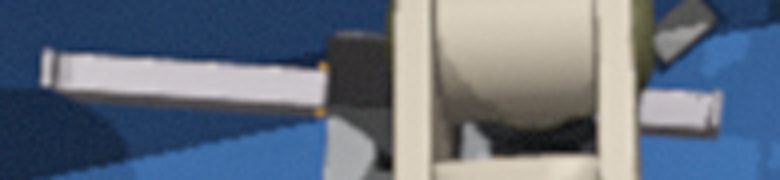

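```bash
python3 - <<'E'
from h import *
c=dict(np.load('/tmp/top1.npz'))
a=plane_pt(c,109.95,167,204); b=plane_pt(c,280.0,177,213.5); print(a,b,np.linalg.norm((a-b)[:2]))
b=plane_pt(c,280.0,177,150);print(b,np.linalg.norm((a-b)[:2]))
E
```

```text
[564.38197419 445.17187933 204.        ] [524.85409973  20.5279673  213.5       ] 426.47966526198775
[534.81814838  20.41570967 150.        ] 425.78377547601883
```

```bash
python3 -m creep '[{"tx":0.05,"ty":0.5,"tz":0,"ax":0,"ay":0,"az":0,"claw":-1},{"tx":0.05,"ty":0.5,"tz":0,"ax":0,"ay":0,"az":0,"claw":-1},{"tx":0.05,"ty":0.5,"tz":0,"ax":0,"ay":0,"az":0,"claw":-1},{"tx":0.05,"ty":0.5,"tz":0,"ax":0,"ay":0,"az":0,"claw":-1},{"tx":0,"ty":0,"tz":0,"ax":0,"ay":0,"az":0,"claw":-1},{"tx":0,"ty":0,"tz":0,"ax":0,"ay":0,"az":0,"claw":-1},{"tx":0,"ty":0,"tz":0,"ax":0,"ay":0,"az":0,"claw":-1},{"tx":0,"ty":0,"tz":0,"ax":0,"ay":0,"az":0,"claw":-1},{"tx":0,"ty":0,"tz":0,"ax":0,"ay":0,"az":0,"claw":-1},{"tx":0,"ty":0,"tz":0,"ax":0,"ay":0,"az":0,"claw":-1}]' 50
python3 - <<'E'
from h import *
c=camera("top")
s=sense();print(s['position'],s['ee_rot'],s['ft_force'],s['ft_torque'])
a=cv2.cvtColor(cv2.imread('pics/t2.png'),cv2.COLOR_BGR2GRAY).astype(np.float32); b=cv2.cvtColor(c["frame"],cv2.COLOR_RGB2GRAY).astype(np.float32)
sl=(slice(155,186),slice(105,150)); print(cv2.phaseCorrelate(a[sl].copy(),b[sl].copy(),cv2.createHanningWindow((45,31),cv2.CV_32F)))
E
```

```text
clock: 11.45
position: [535.5, 127.8, 157.2]
ee_rot: [-180.0, 0.1, 84.7]
ft_force: [-0.8, -7.9, -3.3]
gripper_width: 21.5
[535.50790055 127.79010757 157.19483625] [-1.79987238e+02  7.07154040e-02  8.46908724e+01] [-0.56645787 -8.32471283 -3.59140226] [-1.03710528  0.16729416 -0.03262337]
((-1.1538317521023593, -0.40252350336999854), 0.7490871012210846)
```

```bash
python3 -m creep '[{"tx":0.05,"ty":0.6,"tz":0,"ax":0,"ay":0,"az":0,"claw":-1},{"tx":0.05,"ty":0.6,"tz":0,"ax":0,"ay":0,"az":0,"claw":-1},{"tx":0.05,"ty":0.6,"tz":0,"ax":0,"ay":0,"az":0,"claw":-1},{"tx":0.05,"ty":0.6,"tz":0,"ax":0,"ay":0,"az":0,"claw":-1},{"tx":0.05,"ty":0.6,"tz":0,"ax":0,"ay":0,"az":0,"claw":-1},{"tx":0.05,"ty":0.6,"tz":0,"ax":0,"ay":0,"az":0,"claw":-1},{"tx":0,"ty":0,"tz":0,"ax":0,"ay":0,"az":0,"claw":-1},{"tx":0,"ty":0,"tz":0,"ax":0,"ay":0,"az":0,"claw":-1},{"tx":0,"ty":0,"tz":0,"ax":0,"ay":0,"az":0,"claw":-1},{"tx":0,"ty":0,"tz":0,"ax":0,"ay":0,"az":0,"claw":-1}]' 50
cat > m.py <<'E'
from h import *
c=camera("top"); np.savez('/tmp/top1.npz',**{k:np.array(v) for k,v in c.items()})
s=sense();print(s['position'].round(2),s['ee_rot'].round(2),s['ft_force'].round(1),s['ft_torque'].round(2))
a=cv2.cvtColor(cv2.imread('pics/t2.png'),cv2.COLOR_BGR2GRAY).astype(np.float32); b=cv2.cvtColor(c["frame"],cv2.COLOR_RGB2GRAY).astype(np.float32)
sl=(slice(155,186),slice(105,150)); print(cv2.phaseCorrelate(a[sl].copy(),b[sl].copy(),cv2.createHanningWindow((45,31),cv2.CV_32F)))
E
python3 m.py
```

```text
clock: 12.5
position: [535.8, 131.0, 157.2]
ee_rot: [-180.0, 0.1, 84.7]
ft_force: [-1.6, -9.7, -4.6]
gripper_width: 21.6
[535.8  131.04 157.16] [-1.7998e+02  1.1000e-01  8.4680e+01] [ -0.5 -10.2  -4.8] [-1.3   0.13 -0.03]
((-1.6937582804485203, -0.2718452806891136), 0.6644307339357005)
```

```bash
python3 -m creep '[{"tx":0.05,"ty":0.6,"tz":0,"ax":0,"ay":0,"az":0,"claw":-1},{"tx":0.05,"ty":0.6,"tz":0,"ax":0,"ay":0,"az":0,"claw":-1},{"tx":0.05,"ty":0.6,"tz":0,"ax":0,"ay":0,"az":0,"claw":-1},{"tx":0.05,"ty":0.6,"tz":0,"ax":0,"ay":0,"az":0,"claw":-1},{"tx":0.05,"ty":0.6,"tz":0,"ax":0,"ay":0,"az":0,"claw":-1},{"tx":0,"ty":0,"tz":0,"ax":0,"ay":0,"az":0,"claw":-1},{"tx":0,"ty":0,"tz":0,"ax":0,"ay":0,"az":0,"claw":-1},{"tx":0,"ty":0,"tz":0,"ax":0,"ay":0,"az":0,"claw":-1},{"tx":0,"ty":0,"tz":0,"ax":0,"ay":0,"az":0,"claw":-1},{"tx":0,"ty":0,"tz":0,"ax":0,"ay":0,"az":0,"claw":-1}]' 50
python3 m.py
```

```text
clock: 13.55
position: [536.0, 133.7, 157.1]
ee_rot: [-180.0, 0.1, 84.7]
ft_force: [-1.0, -11.2, -3.6]
gripper_width: 22.0
[536.03 133.74 157.12] [-1.7997e+02  1.4000e-01  8.4670e+01] [ -0.6 -11.4  -4.6] [-1.56  0.22  0.  ]
((-1.9930141181299135, -0.7168176691821984), 0.5722119430700938)
```

```bash
python3 -m creep '[{"tx":0.05,"ty":0.6,"tz":0,"ax":0,"ay":0,"az":0,"claw":-1},{"tx":0.05,"ty":0.6,"tz":0,"ax":0,"ay":0,"az":0,"claw":-1},{"tx":0.05,"ty":0.6,"tz":0,"ax":0,"ay":0,"az":0,"claw":-1},{"tx":0,"ty":0,"tz":0,"ax":0,"ay":0,"az":0,"claw":-1},{"tx":0,"ty":0,"tz":0,"ax":0,"ay":0,"az":0,"claw":-1},{"tx":0,"ty":0,"tz":0,"ax":0,"ay":0,"az":0,"claw":-1},{"tx":0,"ty":0,"tz":0,"ax":0,"ay":0,"az":0,"claw":-1},{"tx":0,"ty":0,"tz":0,"ax":0,"ay":0,"az":0,"claw":-1},{"tx":0,"ty":0,"tz":0,"ax":0,"ay":0,"az":0,"claw":-1},{"tx":0,"ty":0,"tz":0,"ax":0,"ay":0,"az":0,"claw":-1}]' 50
python3 m.py
```

```text
clock: 14.6
position: [536.2, 135.3, 157.1]
ee_rot: [-180.0, 0.2, 84.7]
ft_force: [-1.3, -13.2, -3.7]
gripper_width: 21.5
[536.17 135.28 157.14] [-1.7997e+02  1.7000e-01  8.4670e+01] [ -1.2 -12.5  -3.5] [-1.77  0.21  0.01]
((-1.9581835975123347, -0.08667369607057651), 0.4390233463711209)
```

```bash
cat > tails.py <<'E'
from h import *
c=dict(np.load('/tmp/top1.npz')); f=c["frame"].astype(float)
L=f[163:173,100:118,0].mean(0); R=f[166:180,262:292,0].mean(0)
k=np.argmax(L[:13]); t=(L[:6].mean()+L[k])/2
i=next(i for i in range(k) if L[i+1]>t); ul=100+i+(t-L[i])/(L[i+1]-L[i])
lo=np.median(R[-8:]); print(R[:24].round())
hi=118; t=(lo+hi)/2; j=max(j for j in range(24) if R[j]>t); ur=262+j+(R[j]-t)/(R[j]-R[j+1])
a=plane_pt(c,ul,167,204); b=plane_pt(c,ur,174,213.5); print(ul,ur,'gap',np.linalg.norm((a-b)[:2])-418)
E
python3 tails.py
python3 - <<'E'
from h import *
c=shot("side","s5.png")
im=c["frame"][120:220,230:350,::-1];cv2.imwrite('pics/s5z.png',cv2.resize(im,None,fx=6,fy=6,interpolation=cv2.INTER_CUBIC))
E
```

```text
[127. 126. 123. 121. 123. 125. 128. 129. 127. 125. 124. 115. 110. 122.
 102.  67.  53.  54.  55.  55.  55.  55.  55.  55.]
108.35871647509579 276.43022088353416 gap 3.191434846381071
```

View pics/s5z.png

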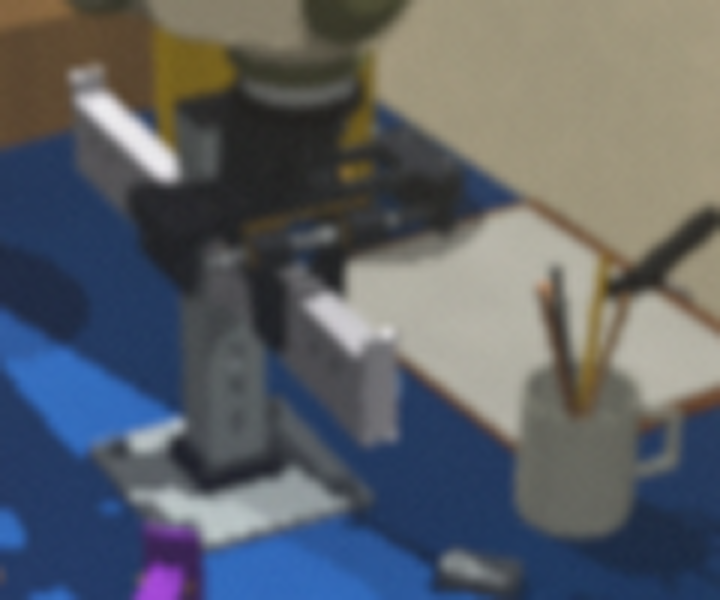

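```bash
python3 -m creep '[{"tx":0.05,"ty":0.6,"tz":0,"ax":0,"ay":0,"az":0,"claw":-1},{"tx":0.05,"ty":0.6,"tz":0,"ax":0,"ay":0,"az":0,"claw":-1},{"tx":0.05,"ty":0.6,"tz":0,"ax":0,"ay":0,"az":0,"claw":-1},{"tx":0,"ty":0,"tz":0,"ax":0,"ay":0,"az":0,"claw":-1},{"tx":0,"ty":0,"tz":0,"ax":0,"ay":0,"az":0,"claw":-1},{"tx":0,"ty":0,"tz":0,"ax":0,"ay":0,"az":0,"claw":-1},{"tx":0,"ty":0,"tz":0,"ax":0,"ay":0,"az":0,"claw":-1},{"tx":0,"ty":0,"tz":0,"ax":0,"ay":0,"az":0,"claw":-1},{"tx":0,"ty":0,"tz":0,"ax":0,"ay":0,"az":0,"claw":-1},{"tx":0,"ty":0,"tz":0,"ax":0,"ay":0,"az":0,"claw":-1}]' 50
python3 m.py; python3 tails.py
```

```text
clock: 15.7
position: [536.3, 136.6, 157.2]
ee_rot: [-180.0, 0.2, 84.7]
ft_force: [-1.0, -15.4, -2.6]
gripper_width: 21.6
[536.34 136.62 157.22] [-179.97    0.22   84.66] [ -1.4 -15.1  -2.4] [-2.13  0.26  0.02]
((-3.304241286758799, -0.5414089315367612), 0.48952739901012843)
[127. 126. 123. 121. 122. 125. 127. 129. 129. 125. 117. 113. 123. 111.
  77.  56.  55.  54.  55.  54.  55.  56.  55.  55.]
107.9178289167829 275.7011434511434 gap 2.484298958327315
```

```bash
python3 -m creep '[{"tx":0.05,"ty":0.6,"tz":0,"ax":0,"ay":0,"az":0,"claw":-1},{"tx":0.05,"ty":0.6,"tz":0,"ax":0,"ay":0,"az":0,"claw":-1},{"tx":0,"ty":0,"tz":0,"ax":0,"ay":0,"az":0,"claw":-1},{"tx":0,"ty":0,"tz":0,"ax":0,"ay":0,"az":0,"claw":-1},{"tx":0,"ty":0,"tz":0,"ax":0,"ay":0,"az":0,"claw":-1},{"tx":0,"ty":0,"tz":0,"ax":0,"ay":0,"az":0,"claw":-1},{"tx":0,"ty":0,"tz":0,"ax":0,"ay":0,"az":0,"claw":-1},{"tx":0,"ty":0,"tz":0,"ax":0,"ay":0,"az":0,"claw":-1},{"tx":0,"ty":0,"tz":0,"ax":0,"ay":0,"az":0,"claw":-1},{"tx":0,"ty":0,"tz":0,"ax":0,"ay":0,"az":0,"claw":-1}]' 50
python3 m.py; python3 tails.py
```

```text
clock: 16.75
position: [536.4, 137.5, 157.3]
ee_rot: [-180.0, 0.3, 84.7]
ft_force: [-2.3, -16.6, -2.4]
gripper_width: 22.0
[536.44 137.52 157.28] [-179.98    0.25   84.65] [ -1.3 -17.5  -1.7] [-2.49  0.37  0.01]
((-3.291554154357623, -0.8819723420526699), 0.4369829484158092)
[128. 126. 123. 122. 123. 125. 126. 128. 129. 126. 115. 110. 126. 106.
  67.  53.  54.  54.  55.  55.  55.  56.  55.  55.]
107.62136627906976 275.4908424908425 gap 2.7032868679532385
```

```bash
cat > tilt.py <<'E'
from h import *
import sys
def f(c,b,a,z0,z1,y0,y1):
    P=cloud(c)[b,a].reshape(-1,3); q=P[(P[:,2]>z0)&(P[:,2]<z1)&(P[:,1]>y0)&(P[:,1]<y1)]
    k=np.polyfit(q[:,1],q[:,2],1); m=abs(np.polyval(k,q[:,1])-q[:,2])<4; k=np.polyfit(q[m,1],q[m,2],1); return np.degrees(np.arctan(k[0])).round(2),np.polyval(k,[y0,y1]).round(1),m.sum()
for n in ('/tmp/top.npz','/tmp/top1.npz'):
    c=dict(np.load(n)); print(n,'fitted',f(c,slice(160,182),slice(112,185),175,200,265,425))
c=dict(np.load('/tmp/top1.npz'))
P=cloud(c)[168:180,240:285].reshape(-1,3); q=P[(P[:,2]>185)&(P[:,2]<206)]; print('held tail',q.mean(0),len(q),np.polyfit(q[:,1],q[:,2],1))
E
python3 tilt.py
```

```text
/tmp/top.npz fitted (np.float64(0.35), array([188.8, 189.8]), np.int64(462))
/tmp/top1.npz fitted (np.float64(-0.84), array([188.6, 186.2]), np.int64(430))
held tail [531.56449353  62.4294615  198.86556482] 132 [-1.16956012e-03  1.98938580e+02]
```

```bash
python3 -m creep '[{"tx":0,"ty":0,"tz":0.8,"ax":-0.6,"ay":0.06,"az":0,"claw":-1},{"tx":0,"ty":0,"tz":0.8,"ax":-0.6,"ay":0.06,"az":0,"claw":-1},{"tx":0,"ty":0,"tz":0,"ax":0,"ay":0,"az":0,"claw":-1},{"tx":0,"ty":0,"tz":-0.5,"ax":0,"ay":0,"az":0,"claw":-1},{"tx":0,"ty":0,"tz":-0.5,"ax":0,"ay":0,"az":0,"claw":-1},{"tx":0,"ty":0,"tz":-0.5,"ax":0,"ay":0,"az":0,"claw":-1},{"tx":0,"ty":0,"tz":-0.5,"ax":0,"ay":0,"az":0,"claw":-1},{"tx":0,"ty":0,"tz":0,"ax":0,"ay":0,"az":0,"claw":-1},{"tx":0,"ty":0,"tz":0,"ax":0,"ay":0,"az":0,"claw":-1},{"tx":0,"ty":0,"tz":0,"ax":0,"ay":0,"az":0,"claw":-1}]' 50
python3 m.py; python3 tails.py; python3 tilt.py
```

```text
clock: 17.8
position: [536.6, 137.6, 157.3]
ee_rot: [180.0, 1.4, 84.6]
ft_force: [-2.1, -17.2, 0.4]
gripper_width: 21.6
[536.63 137.58 157.3 ] [179.99   1.44  84.65] [ -1.9 -17.1   0.3] [-2.24  0.39 -0.02]
((-3.280864509556835, -1.0261711205522275), 0.42480706440077887)
[129. 127. 124. 123. 124. 125. 126. 127. 128. 128. 118. 113. 125. 105.
  67.  53.  54.  55.  55.  54.  56.  54.  55.  55.]
107.59107142857142 275.477358490566 gap 2.7455260560274155
/tmp/top.npz fitted (np.float64(0.35), array([188.8, 189.8]), np.int64(462))
/tmp/top1.npz fitted (np.float64(-0.68), array([188.1, 186.1]), np.int64(425))
held tail [531.68492138  64.95544242 199.24415332] 151 [-2.04663813e-02  2.00573556e+02]
```

```bash
python3 -m creep '[{"tx":0,"ty":0,"tz":-0.5,"ax":0,"ay":0,"az":0,"claw":-1},{"tx":0,"ty":0,"tz":-0.5,"ax":0,"ay":0,"az":0,"claw":-1},{"tx":0,"ty":0,"tz":-0.5,"ax":0,"ay":0,"az":0,"claw":-1},{"tx":0,"ty":0,"tz":-0.5,"ax":0,"ay":0,"az":0,"claw":-1},{"tx":0,"ty":0,"tz":-0.5,"ax":0,"ay":0,"az":0,"claw":-1},{"tx":0,"ty":0,"tz":-0.5,"ax":0,"ay":0,"az":0,"claw":-1},{"tx":0,"ty":0,"tz":0,"ax":0,"ay":0,"az":0,"claw":-1},{"tx":0,"ty":0,"tz":0,"ax":0,"ay":0,"az":0,"claw":-1},{"tx":0,"ty":0,"tz":0,"ax":0,"ay":0,"az":0,"claw":-1},{"tx":0,"ty":0,"tz":0,"ax":0,"ay":0,"az":0,"claw":-1}]' 50
python3 m.py; python3 tails.py
```

```text
clock: 18.85
position: [536.7, 137.5, 154.4]
ee_rot: [180.0, 1.4, 84.6]
ft_force: [-1.8, -17.6, 0.7]
gripper_width: 21.5
[536.69 137.5  154.4 ] [179.97   1.45  84.65] [ -2.6 -17.3   0.7] [-2.32  0.36  0.03]
((-3.1333267197282346, -0.4249409193953966), 0.5009308179219564)
[127. 126. 125. 122. 126. 127. 127. 125. 126. 126. 123. 114. 114. 118.
  94.  62.  53.  54.  55.  55.  55.  56.  54.  55.]
107.45556358381504 276.20280898876405 gap 4.883761690193069
```

```bash
python3 tilt.py|tail -1; python3 - <<'E'
from h import *
c=dict(np.load('/tmp/top1.npz'))
im=c["frame"][140:200,240:300,::-1];a=cv2.resize(im,None,fx=8,fy=8,interpolation=cv2.INTER_CUBIC)
cv2.imwrite('pics/t6.png',a)
c=shot("side","s6.png")
im=c["frame"][120:220,230:350,::-1];cv2.imwrite('pics/s6z.png',cv2.resize(im,None,fx=6,fy=6,interpolation=cv2.INTER_CUBIC))
E
```

```text
held tail [531.87276851  63.62048272 194.52140786] 153 [2.90368806e-02 1.92674068e+02]
```

View pics/t6.png

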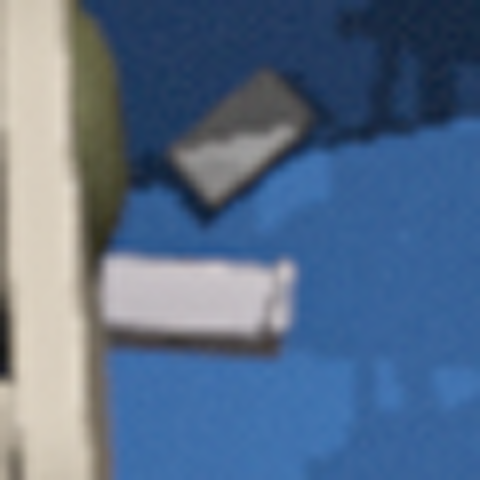

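View pics/s6z.png

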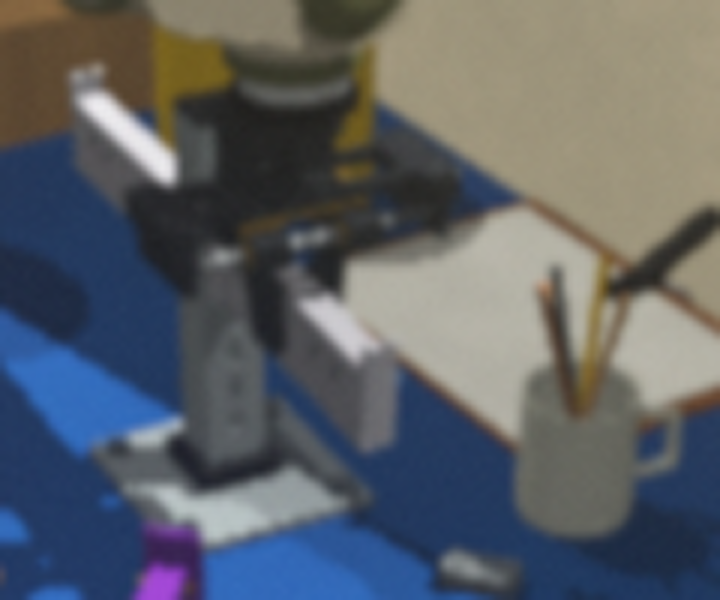

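```bash
python3 -m creep '[{"tx":0,"ty":0,"tz":1,"ax":0,"ay":0,"az":0,"claw":-1},{"tx":0,"ty":0,"tz":1,"ax":0,"ay":0,"az":0,"claw":-1},{"tx":0,"ty":0,"tz":1,"ax":0,"ay":0,"az":0,"claw":-1},{"tx":0,"ty":0,"tz":0.9,"ax":-0.65,"ay":0.06,"az":0,"claw":-1},{"tx":0,"ty":0,"tz":0.9,"ax":-0.65,"ay":0.06,"az":0,"claw":-1},{"tx":0,"ty":0,"tz":0.9,"ax":-0.65,"ay":0.06,"az":0,"claw":-1},{"tx":0,"ty":0,"tz":0.9,"ax":-0.65,"ay":0.06,"az":0,"claw":-1},{"tx":0,"ty":0,"tz":0,"ax":0,"ay":0,"az":0,"claw":-1},{"tx":0,"ty":0,"tz":0,"ax":0,"ay":0,"az":0,"claw":-1},{"tx":0,"ty":0,"tz":0,"ax":0,"ay":0,"az":0,"claw":-1}]' 60
python3 m.py; python3 tails.py; python3 tilt.py
```

```text
clock: 19.95
position: [536.3, 137.5, 159.7]
ee_rot: [-179.9, 4.1, 84.6]
ft_force: [0.7, -16.5, -8.1]
gripper_width: 21.5
[536.24 137.52 159.75] [-179.9     4.08   84.64] [  0.9 -16.4  -7.4] [-2.4   0.08 -0.06]
((-3.1756021553441798, -0.5814575915122759), 0.4511212514506446)
[129. 127. 124. 121. 122. 124. 125. 125. 126. 120. 114. 127. 115.  84.
  60.  53.  55.  55.  56.  54.  55.  55.  55.  55.]
107.62421837421837 274.89310344827584 gap 1.213328686000125
/tmp/top.npz fitted (np.float64(0.35), array([188.8, 189.8]), np.int64(462))
/tmp/top1.npz fitted (np.float64(-1.01), array([188.7, 185.9]), np.int64(435))
held tail [531.7357783   69.99644124 202.20195324] 158 [-1.82612109e-02  2.03480173e+02]
```

```bash
python3 -m creep '[{"tx":0,"ty":0.2,"tz":0,"ax":-0.4,"ay":0.04,"az":0,"claw":-1},{"tx":0,"ty":0.2,"tz":-0.5,"ax":-0.2,"ay":0.02,"az":0,"claw":-1},{"tx":0,"ty":0,"tz":-0.5,"ax":-0.2,"ay":0.02,"az":0,"claw":-1},{"tx":0,"ty":0,"tz":-0.5,"ax":-0.2,"ay":0.02,"az":0,"claw":-1},{"tx":0,"ty":0,"tz":-0.5,"ax":0,"ay":0,"az":0,"claw":-1},{"tx":0,"ty":0,"tz":-0.5,"ax":0,"ay":0,"az":0,"claw":-1},{"tx":0,"ty":0,"tz":-0.5,"ax":0,"ay":0,"az":0,"claw":-1},{"tx":0,"ty":0,"tz":0,"ax":0,"ay":0,"az":0,"claw":-1},{"tx":0,"ty":0,"tz":0,"ax":0,"ay":0,"az":0,"claw":-1},{"tx":0,"ty":0,"tz":0,"ax":0,"ay":0,"az":0,"claw":-1}]' 60
python3 m.py; python3 tails.py; python3 tilt.py
```

```text
clock: 21.0
position: [536.7, 138.0, 158.3]
ee_rot: [180.0, 5.0, 84.6]
ft_force: [-2.7, -17.2, 2.9]
gripper_width: 21.4
[536.74 137.96 158.29] [179.96   5.05  84.63] [ -3.5 -18.2   1.5] [-2.08  0.34 -0.03]
((-2.925035065104151, -0.6986504511416527), 0.4598204639222887)
[131. 129. 126. 123. 124. 125. 127. 126. 127. 123. 113. 123. 117.  87.
  60.  53.  54.  55.  55.  55.  55.  55.  56.  55.]
107.44182389937107 274.9929078014184 gap 1.9166132257207664
/tmp/top.npz fitted (np.float64(0.35), array([188.8, 189.8]), np.int64(462))
/tmp/top1.npz fitted (np.float64(-1.12), array([188.8, 185.7]), np.int64(427))
held tail [532.00306671  72.7830949  200.74751401] 199 [-2.51852477e-03  2.00930820e+02]
```

```bash
cat >> tilt.py <<'E'
s=sense(); p=s["position"]; th=np.radians(s["ee_rot"][1]); zp=p[2]+19*np.cos(th); yp=p[1]+19*np.sin(th); zt,yt=q.mean(0)[2],q.mean(0)[1]
sl=(zp+22.3-zt)/(yp-yt); print('slope',sl.round(4),'deg',np.degrees(sl).round(2),'heel height above home',(zp+22.3+sl*81-55-134).round(2))
E
python3 -m creep '[{"tx":0,"ty":0,"tz":-0.5,"ax":-0.2,"ay":0.02,"az":0,"claw":-1},{"tx":0,"ty":0,"tz":-0.5,"ax":-0.2,"ay":0.02,"az":0,"claw":-1},{"tx":0,"ty":0,"tz":-0.5,"ax":-0.2,"ay":0.02,"az":0,"claw":-1},{"tx":0,"ty":0,"tz":-0.5,"ax":-0.2,"ay":0.02,"az":0,"claw":-1},{"tx":0,"ty":0,"tz":-0.5,"ax":0,"ay":0,"az":0,"claw":-1},{"tx":0,"ty":0,"tz":-0.5,"ax":0,"ay":0,"az":0,"claw":-1},{"tx":0,"ty":0,"tz":0,"ax":0,"ay":0,"az":0,"claw":-1},{"tx":0,"ty":0,"tz":0,"ax":0,"ay":0,"az":0,"claw":-1},{"tx":0,"ty":0,"tz":0,"ax":0,"ay":0,"az":0,"claw":-1},{"tx":0,"ty":0,"tz":0,"ax":0,"ay":0,"az":0,"claw":-1}]' 60
python3 m.py; python3 tails.py; python3 tilt.py
```

```text
clock: 22.05
position: [536.8, 137.9, 155.5]
ee_rot: [180.0, 5.9, 84.6]
ft_force: [-3.8, -18.6, 3.3]
gripper_width: 21.0
[536.8  137.89 155.53] [179.95   5.86  84.63] [ -2.6 -19.1   4. ] [-2.17  0.43  0.05]
((-3.7754109583550317, -0.34306245538198255), 0.43712855461570954)
[128. 127. 124. 122. 124. 126. 128. 130. 130. 128. 120. 110. 119. 102.
  68.  53.  55.  54.  55.  56.  54.  56.  54.  55.]
107.22919638611508 275.43410041841 gap 3.5423341130902486
/tmp/top.npz fitted (np.float64(0.35), array([188.8, 189.8]), np.int64(462))
/tmp/top1.npz fitted (np.float64(-0.78), array([188.2, 186. ]), np.int64(409))
held tail [532.53283285  73.57398281 196.42522638] 212 [1.54409690e-02 1.95289173e+02]
slope 0.0047 deg 0.27 heel height above home 8.11
```

```bash
python3 - <<'E'
from h import *
c=dict(np.load('/tmp/top.npz')) # unpushed, tcp y 69.63
f=c["frame"].astype(float)
L=f[163:173,100:118,0].mean(0); print(L.round())
R=f[170:186,285:312,0].mean(0); print(R.round())
# long. profile of loose hanger originally
g=cv2.imread('pics/top0.png')[:,:,2].astype(float)
print(g[196:206,300:318].mean(0).round()); print(g[192:201,366:388].mean(0).round())
P=cloud(c); q=P[150:200,180:225].reshape(-1,3); q=q[(q[:,2]>250)&(q[:,2]<272)]; print(q[:,1].min(),q[:,1].max(),np.percentile(q[:,1],[2,98]))
# post top edges in image along row 172
print(g[168:178,176:215].mean(0).round())
E
```

```text
[ 34.  34.  34.  33.  35.  32.  34.  33.  34.  30.  28.  80. 147. 154.
 119. 113. 154. 167.]
[102. 115. 127. 133. 135. 134. 135. 135. 135. 135. 135. 137. 135. 121.
 106. 119. 120.  90.  61.  54.  56.  56.  56.  56.  56.  57.  56.]
[ 74.  75.  75.  74.  70.  68.  83. 101. 108. 120. 165. 213. 216. 197.
 182. 178. 181. 190.]
[197. 193. 190. 190. 189. 188. 187. 187. 185. 157. 111. 118. 156. 133.
  85.  62.  65.  67.  67.  68.  68.  67.]
210.75154909809356 254.74966654496893 [212.30855808 251.97283917]
[194. 194. 195. 197. 201. 202. 174. 115.  64.  56.  58.  58.  59.  58.
  57.  57.  59.  58.  59.  59.  59.  60.  58.  61.  76.  83.  94. 102.
  97.  94.  97.  94.  87.  83.  86.  92.  91.  87.  82.]
```

```bash
python3 - <<'E'
import cv2
a=cv2.imread('pics/top0.png')[185:215,300:390]; cv2.imwrite('pics/l0.png',cv2.resize(a,None,fx=8,fy=8,interpolation=cv2.INTER_NEAREST))
E
```

```text
(no output)
```

View pics/l0.png

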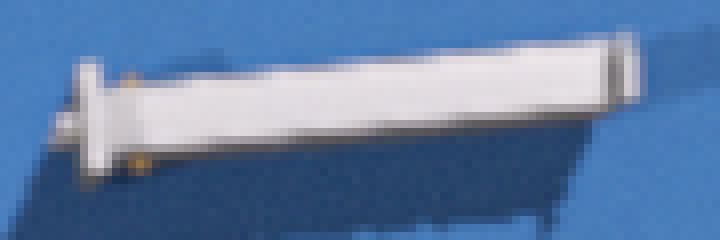

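```bash
python3 - <<'E'
from h import *
c=dict(np.load('/tmp/top.npz'))
print('fitted tail',plane_pt(c,111.0,167,204),'post far top edge',plane_pt(c,182.8,172,260),'near',plane_pt(c,199.4,173,260))
print('held tail edge',plane_pt(c,302.05,178,70+142.5), 'tcp 529.70 69.63')
print('loose tail', plane_pt(c,379.5,196,70),'heel',plane_pt(c,310.0,201,76))
E
```

```text
fitted tail [564.30339729 442.54688321 204.        ] post far top edge [536.6409581 253.0665658 260.       ] near [533.02630878 213.35433541 260.        ]
held tail edge [520.86099013 -34.13927939 212.5       ] tcp 529.70 69.63
loose tail [ 486.56471585 -250.85880055   70.        ] heel [477.84736509 -59.53052976  76.        ]
```

```bash
python3 -m creep '[{"tx":0,"ty":0,"tz":1,"ax":0,"ay":0,"az":0,"claw":-1},{"tx":0,"ty":0,"tz":1,"ax":0,"ay":0,"az":0,"claw":-1},{"tx":0,"ty":0,"tz":1,"ax":-0.8,"ay":0.08,"az":0,"claw":-1},{"tx":0,"ty":-0.3,"tz":1,"ax":-0.8,"ay":0.08,"az":0,"claw":-1},{"tx":0,"ty":-0.3,"tz":1,"ax":-0.8,"ay":0.08,"az":0,"claw":-1},{"tx":0,"ty":-0.3,"tz":1,"ax":-0.8,"ay":0.08,"az":0,"claw":-1},{"tx":0,"ty":0,"tz":0,"ax":0,"ay":0,"az":0,"claw":-1},{"tx":0,"ty":0,"tz":0,"ax":0,"ay":0,"az":0,"claw":-1},{"tx":0,"ty":0,"tz":0,"ax":0,"ay":0,"az":0,"claw":-1},{"tx":0,"ty":0,"tz":0,"ax":0,"ay":0,"az":0,"claw":-1}]' 60
python3 m.py; python3 tails.py; python3 tilt.py
```

```text
clock: 23.1
position: [536.5, 137.1, 160.7]
ee_rot: [-179.9, 9.1, 84.6]
ft_force: [-1.7, -16.8, -2.4]
gripper_width: 21.7
[536.48 137.1  160.69] [-179.94    9.07   84.63] [ -1.5 -17.6  -0.9] [-2.02  0.2  -0.06]
((-3.506381846152969, -0.5181499355750887), 0.4283028735054864)
[134. 130. 126. 126. 126. 128. 128. 128. 126. 115. 118. 138. 119.  82.
  59.  54.  54.  55.  54.  55.  55.  56.  54.  55.]
107.33541973490428 274.84761904761905 gap 1.822033206886772
/tmp/top.npz fitted (np.float64(0.35), array([188.8, 189.8]), np.int64(462))
/tmp/top1.npz fitted (np.float64(-1.15), array([188.8, 185.6]), np.int64(404))
held tail [532.57798801  85.74185025 203.17071414] 166 [-1.10623290e-02  2.04119219e+02]
slope -0.026 deg -1.49 heel height above home 10.65
```

```bash
python3 -m creep '[{"tx":0,"ty":0,"tz":0,"ax":-0.8,"ay":0.08,"az":0,"claw":-1},{"tx":0,"ty":0,"tz":0,"ax":-0.8,"ay":0.08,"az":0,"claw":-1},{"tx":0,"ty":0,"tz":-0.3,"ax":-0.4,"ay":0.04,"az":0,"claw":-1},{"tx":0,"ty":0,"tz":-0.3,"ax":-0.4,"ay":0.04,"az":0,"claw":-1},{"tx":0,"ty":0,"tz":0,"ax":0,"ay":0,"az":0,"claw":-1},{"tx":0,"ty":0,"tz":0,"ax":0,"ay":0,"az":0,"claw":-1},{"tx":0,"ty":0,"tz":0,"ax":0,"ay":0,"az":0,"claw":-1},{"tx":0,"ty":0,"tz":0,"ax":0,"ay":0,"az":0,"claw":-1},{"tx":0,"ty":0,"tz":0,"ax":0,"ay":0,"az":0,"claw":-1},{"tx":0,"ty":0,"tz":0,"ax":0,"ay":0,"az":0,"claw":-1}]' 60
python3 m.py; python3 tails.py; python3 tilt.py
```

```text
clock: 24.15
position: [536.5, 137.2, 160.3]
ee_rot: [-179.9, 11.5, 84.6]
ft_force: [-1.4, -17.4, -0.7]
gripper_width: 21.6
[536.5  137.17 160.3 ] [-179.93   11.47   84.63] [ -2.3 -16.9   0.3] [-1.78  0.21 -0.05]
((-3.250455836366214, -0.6967470086656746), 0.41767813132868875)
[132. 128. 126. 126. 127. 131. 133. 134. 134. 122. 116. 136. 118.  81.
  58.  55.  54.  55.  54.  54.  56.  55.  55.  55.]
107.3452725518572 274.83396584440226 gap 1.7635469170720626
/tmp/top.npz fitted (np.float64(0.35), array([188.8, 189.8]), np.int64(462))
/tmp/top1.npz fitted (np.float64(-1.48), array([189.9, 185.7]), np.int64(357))
held tail [532.5880908   85.69561856 202.68930226] 196 [-2.41293534e-02  2.04757082e+02]
slope -0.0267 deg -1.53 heel height above home 10.06
```

```bash
python3 -m creep '[{"tx":0,"ty":0.4,"tz":-0.4,"ax":-0.3,"ay":0.03,"az":0,"claw":-1},{"tx":0,"ty":0.4,"tz":-0.4,"ax":-0.3,"ay":0.03,"az":0,"claw":-1},{"tx":0,"ty":0.4,"tz":-0.4,"ax":-0.3,"ay":0.03,"az":0,"claw":-1},{"tx":0,"ty":0,"tz":-0.4,"ax":-0.3,"ay":0.03,"az":0,"claw":-1},{"tx":0,"ty":0,"tz":-0.4,"ax":-0.3,"ay":0.03,"az":0,"claw":-1},{"tx":0,"ty":0,"tz":-0.4,"ax":-0.3,"ay":0.03,"az":0,"claw":-1},{"tx":0,"ty":0,"tz":0,"ax":0,"ay":0,"az":0,"claw":-1},{"tx":0,"ty":0,"tz":0,"ax":0,"ay":0,"az":0,"claw":-1},{"tx":0,"ty":0,"tz":0,"ax":0,"ay":0,"az":0,"claw":-1},{"tx":0,"ty":0,"tz":0,"ax":0,"ay":0,"az":0,"claw":-1}]' 60
python3 m.py; python3 tails.py; python3 tilt.py
```

```text
clock: 25.2
position: [536.7, 138.2, 158.6]
ee_rot: [-180.0, 13.3, 84.6]
ft_force: [-2.7, -17.9, 3.9]
gripper_width: 21.7
[536.69 138.18 158.64] [-179.98   13.3    84.61] [ -1.8 -17.3   4.8] [-2.05  0.41  0.  ]
((-3.5332189121711757, -0.3017483395476255), 0.42020380861229367)
[130. 130. 130. 130. 131. 133. 136. 136. 136. 128. 121. 136. 117.  77.
  55.  54.  54.  55.  55.  55.  56.  55.  56.  55.]
107.22571499013807 274.7522522522523 gap 1.859542246303306
/tmp/top.npz fitted (np.float64(0.35), array([188.8, 189.8]), np.int64(462))
/tmp/top1.npz fitted (np.float64(-0.84), array([188.7, 186.4]), np.int64(316))
held tail [532.63953138  82.41717721 200.80804487] 255 [2.47880493e-03 2.00603749e+02]
slope -0.023 deg -1.32 heel height above home 8.57
```

```bash
cat > prof.py <<'E'
from h import *
c=dict(np.load('/tmp/top1.npz')); P=cloud(c)
for u in range(242,279,1):
    q=P[168:181,u]; q=q[(q[:,2]>180)&(q[:,2]<225)]
    if len(q)>3: print(u,round(float(q[:,1].mean())),round(float(np.median(q[:,2])),1),len(q),end='; ')
E
python3 prof.py
```

```text
242 116 201.2 10; 243 113 201.9 10; 244 111 199.7 10; 245 108 200.8 10; 246 106 200.4 10; 247 103 200.8 10; 248 101 199.2 10; 249 98 198.7 9; 250 96 200.5 9; 251 93 200.7 9; 252 91 201.0 9; 253 88 201.5 9; 254 86 201.3 8; 255 83 201.2 9; 256 81 200.5 9; 257 78 201.4 9; 258 76 200.5 9; 259 73 200.2 9; 260 70 202.1 9; 261 68 201.6 9; 262 65 202.8 9; 263 63 200.5 9; 264 60 201.2 9; 265 58 202.6 9; 266 56 200.3 8; 267 53 200.0 8; 268 51 200.5 8; 269 48 202.4 8; 270 46 202.1 8; 271 43 202.5 8; 272 40 206.0 8; 273 38 217.0 9; 274 35 199.7 9;
```

```bash
cat > prof.py <<'E'
from h import *
c=dict(np.load('/tmp/top1.npz')); P=cloud(c)
Q=[]
for u in range(242,282):
    q=P[168:181,u]; q=q[(q[:,2]>180)&(q[:,2]<212)]
    if len(q)>3: Q.append((q[:,1].mean(),np.median(q[:,2])))
Q=np.array(Q); 
# arm top only: 12..85 mm from tail end
Q=Q[(Q[:,0]>Q[:,0].min()+14)]
k=np.polyfit(Q[:,0],Q[:,1],1)
s=sense(); p=s["position"]; th=np.radians(s["ee_rot"][1]); zp=p[2]+19*np.cos(th); yp=p[1]+19*np.sin(th)
m=Q.mean(0); sl=(zp+22.3-m[1])/(yp-m[0])
print('n',len(Q),'fitdeg',np.degrees(k[0]).round(2),'ptdeg',np.degrees(sl).round(2),'heel h fit',(np.polyval(k,yp+81)-189).round(2),'heel h pt',(zp+22.3+sl*81-189).round(2))
E
python3 -m creep '[{"tx":0,"ty":0,"tz":-0.5,"ax":-0.3,"ay":0.03,"az":0,"claw":-1},{"tx":0,"ty":0,"tz":-0.5,"ax":-0.3,"ay":0.03,"az":0,"claw":-1},{"tx":0,"ty":0,"tz":-0.5,"ax":-0.3,"ay":0.03,"az":0,"claw":-1},{"tx":0,"ty":0,"tz":-0.5,"ax":-0.3,"ay":0.03,"az":0,"claw":-1},{"tx":0,"ty":0,"tz":-0.5,"ax":-0.3,"ay":0.03,"az":0,"claw":-1},{"tx":0,"ty":0,"tz":-0.5,"ax":-0.3,"ay":0.03,"az":0,"claw":-1},{"tx":0,"ty":0,"tz":0,"ax":0,"ay":0,"az":0,"claw":-1},{"tx":0,"ty":0,"tz":0,"ax":0,"ay":0,"az":0,"claw":-1},{"tx":0,"ty":0,"tz":0,"ax":0,"ay":0,"az":0,"claw":-1},{"tx":0,"ty":0,"tz":0,"ax":0,"ay":0,"az":0,"claw":-1}]' 60
python3 m.py; python3 tails.py; python3 prof.py
```

```text
clock: 26.25
position: [536.8, 138.1, 156.0]
ee_rot: [-180.0, 15.1, 84.6]
ft_force: [-1.6, -19.1, 6.4]
gripper_width: 21.3
[536.77 138.1  155.93] [-179.99   15.11   84.6 ] [ -2.1 -19.2   6.7] [-2.05  0.4  -0.02]
((-3.845823799629862, -0.2675961081681031), 0.45699063854085076)
[133. 133. 130. 129. 131. 134. 135. 138. 139. 136. 128. 123. 136. 113.
  70.  53.  54.  55.  55.  55.  55.  55.  55.  56.]
107.08216873706004 275.59966499162476 gap 4.320400638018157
n 26 fitdeg 0.8 ptdeg 0.08 heel h fit 9.45 heel h pt 7.68
```

```bash
python3 -m creep '[{"tx":0,"ty":0,"tz":1,"ax":0,"ay":0,"az":0,"claw":-1},{"tx":0,"ty":0,"tz":1,"ax":0,"ay":0,"az":0,"claw":-1},{"tx":0,"ty":0,"tz":1,"ax":0,"ay":0,"az":0,"claw":-1},{"tx":0,"ty":0,"tz":1,"ax":0,"ay":0,"az":0,"claw":-1},{"tx":0,"ty":0,"tz":1,"ax":0,"ay":0,"az":0,"claw":-1},{"tx":0,"ty":0,"tz":1,"ax":0,"ay":0,"az":0,"claw":-1},{"tx":0,"ty":0,"tz":0.5,"ax":0,"ay":0,"az":0,"claw":-1},{"tx":0,"ty":0,"tz":0,"ax":0,"ay":0,"az":0,"claw":-1},{"tx":0,"ty":0,"tz":0,"ax":0,"ay":0,"az":0,"claw":-1},{"tx":0,"ty":0,"tz":0,"ax":0,"ay":0,"az":0,"claw":-1}]' 60
python3 m.py; python3 tails.py; python3 prof.py
```

```text
clock: 27.3
position: [535.6, 138.0, 159.5]
ee_rot: [-179.7, 15.2, 84.7]
ft_force: [0.0, -17.6, -12.4]
gripper_width: 21.8
[535.65 137.96 159.57] [-179.67   15.19   84.69] [  0.2 -18.2 -12.2] [-2.56 -0.04 -0.1 ]
((-3.006635800140497, -0.5956497236828717), 0.49895794490973155)
[131. 131. 129. 130. 132. 136. 136. 136. 135. 133. 124. 130. 130. 102.
  65.  53.  54.  55.  55.  55.  55.  55.  54.  55.]
107.46760597302504 275.39134615384614 gap 2.8406208887514026
n 25 fitdeg -0.61 ptdeg -1.41 heel h fit 11.15 heel h pt 9.21
```

```bash
python3 -m creep '[{"tx":0,"ty":-0.5,"tz":0,"ax":-0.3,"ay":0.03,"az":0,"claw":-1},{"tx":0,"ty":-0.5,"tz":0,"ax":-0.3,"ay":0.03,"az":0,"claw":-1},{"tx":0,"ty":-0.3,"tz":-1,"ax":-0.3,"ay":0.03,"az":0,"claw":-1},{"tx":0,"ty":0,"tz":-1,"ax":-0.3,"ay":0.03,"az":0,"claw":-1},{"tx":0,"ty":0,"tz":-1,"ax":-0.3,"ay":0.03,"az":0,"claw":-1},{"tx":0,"ty":0,"tz":-1,"ax":0,"ay":0,"az":0,"claw":-1},{"tx":0,"ty":0,"tz":-1,"ax":0,"ay":0,"az":0,"claw":-1},{"tx":0,"ty":0,"tz":0,"ax":0,"ay":0,"az":0,"claw":-1},{"tx":0,"ty":0,"tz":0,"ax":0,"ay":0,"az":0,"claw":-1},{"tx":0,"ty":0,"tz":0,"ax":0,"ay":0,"az":0,"claw":-1}]' 60
python3 m.py; python3 tails.py; python3 prof.py
```

```text
clock: 28.35
position: [536.6, 137.2, 156.7]
ee_rot: [-179.9, 16.6, 84.6]
ft_force: [-0.8, -16.5, 1.1]
gripper_width: 21.5
[536.58 137.16 156.71] [-179.92   16.58   84.62] [ -2.1 -17.    1.5] [-1.85  0.22  0.02]
((-3.245285407218006, -0.64812297853004), 0.4429736680454678)
[135. 136. 133. 131. 132. 136. 138. 139. 138. 134. 129. 135. 133. 104.
  66.  53.  54.  55.  55.  56.  55.  56.  55.  56.]
107.70642625982431 275.4322916666667 gap 2.3455205435826656
n 25 fitdeg 0.62 ptdeg -2.17 heel h fit 11.86 heel h pt 5.14
```

```bash
cat > prof2.py <<'E'
from h import *
A=[];B=[];C=[]
for i in range(4):
    c=camera("top"); P=cloud(c)
    for u in range(242,282):
        q=P[168:181,u]; q=q[(q[:,2]>180)&(q[:,2]<212)]
        if len(q)>3: A.append((q[:,1].mean(),np.median(q[:,2])))
    q=P[160:182,112:185].reshape(-1,3); C.append(q[(abs(q[:,2]-188)<8)&(q[:,1]>268)&(q[:,1]<425)])
Q=np.array(A); Q=Q[Q[:,0]>np.percentile(Q[:,0],3)+12]; k=np.polyfit(Q[:,0],Q[:,1],1); r=Q[:,1]-np.polyval(k,Q[:,0]); Q=Q[abs(r)<2.5*r.std()]; k=np.polyfit(Q[:,0],Q[:,1],1)
C=np.concatenate(C); kc=np.polyfit(C[:,1],C[:,2],1)
s=sense(); p=s["position"]; th=np.radians(s["ee_rot"][1]); zp=p[2]+19*np.cos(th); yp=p[1]+19*np.sin(th)
m=Q.mean(0); sl=(zp+22.3-m[1])/(yp-m[0])
# joint fit: include pivot point with weight
print('fit',np.degrees(k[0]).round(2),'pt',np.degrees(sl).round(2),'heel pt',(zp+22.3+sl*81-189).round(2),'m',m.round(1),'y range',Q[:,0].min().round(),Q[:,0].max().round(),'post tilt',np.degrees(kc[0]).round(2)-.35,'F',s["ft_force"].round(1),'pos',p.round(2))
E
python3 prof2.py
python3 - <<'E'
from h import *
c=shot("side","s7.png")
im=c["frame"][120:220,230:350,::-1];cv2.imwrite('pics/s7z.png',cv2.resize(im,None,fx=6,fy=6,interpolation=cv2.INTER_CUBIC))
E
```

```text
fit -1.33 pt -2.04 heel pt 5.33 m [ 84.3 199.3] y range 53.0 116.0 post tilt -1.22 F [ -1.5 -17.    0.9] pos [536.57 137.15 156.7 ]
```

View pics/s7z.png

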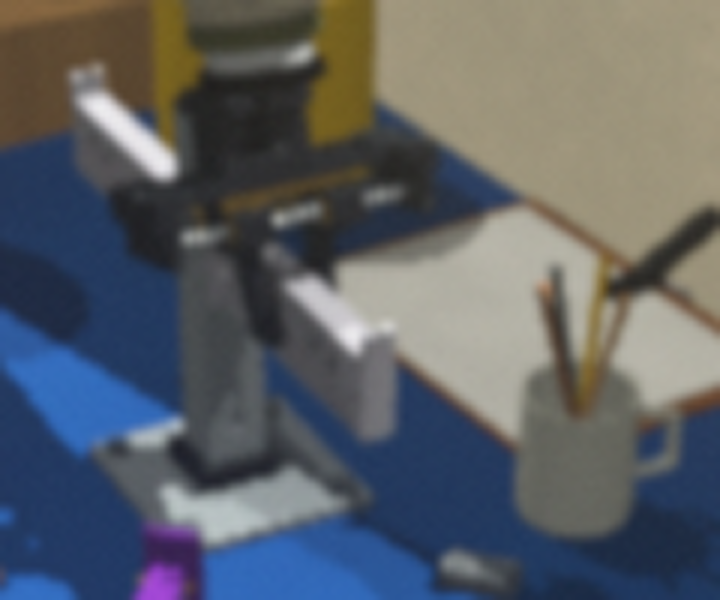

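```bash
python3 -m creep '[{"tx":0,"ty":-0.5,"tz":-0.5,"ax":0,"ay":0,"az":0,"claw":-1},{"tx":0,"ty":0,"tz":-0.5,"ax":0,"ay":0,"az":0,"claw":-1},{"tx":0,"ty":0,"tz":-0.5,"ax":0,"ay":0,"az":0,"claw":-1},{"tx":0,"ty":0,"tz":-0.5,"ax":0,"ay":0,"az":0,"claw":-1},{"tx":0,"ty":0,"tz":-0.5,"ax":0,"ay":0,"az":0,"claw":-1},{"tx":0,"ty":0,"tz":-0.5,"ax":0,"ay":0,"az":0,"claw":-1},{"tx":0,"ty":0,"tz":0,"ax":0,"ay":0,"az":0,"claw":-1},{"tx":0,"ty":0,"tz":0,"ax":0,"ay":0,"az":0,"claw":-1},{"tx":0,"ty":0,"tz":0,"ax":0,"ay":0,"az":0,"claw":-1},{"tx":0,"ty":0,"tz":0,"ax":0,"ay":0,"az":0,"claw":-1}]' 60
python3 m.py; python3 prof2.py
```

```text
clock: 29.65
position: [536.4, 136.8, 152.9]
ee_rot: [-179.8, 16.6, 84.6]
ft_force: [-0.4, -14.6, -4.3]
gripper_width: 21.7
[536.38 136.76 152.95] [-179.85   16.57   84.64] [ -0.6 -14.2  -3.9] [-1.65  0.06 -0.02]
((-2.962173835756726, -0.8228655162815883), 0.4462498949633704)
fit -0.95 pt -2.18 heel pt 1.37 m [ 83.1 195.7] y range 51.0 116.0 post tilt -1.35 F [ -0.1 -15.2  -3.7] pos [536.4  136.79 152.95]
```

```bash
python3 -m creep '[{"tx":0,"ty":-0.5,"tz":-0.5,"ax":0,"ay":0,"az":0,"claw":-1},{"tx":0,"ty":-0.5,"tz":-0.5,"ax":0,"ay":0,"az":0,"claw":-1},{"tx":0,"ty":-0.5,"tz":-0.5,"ax":0,"ay":0,"az":0,"claw":-1},{"tx":0,"ty":-0.5,"tz":-0.5,"ax":0,"ay":0,"az":0,"claw":-1},{"tx":0,"ty":-0.5,"tz":0,"ax":0,"ay":0,"az":0,"claw":-1},{"tx":0,"ty":-0.5,"tz":0,"ax":0,"ay":0,"az":0,"claw":-1},{"tx":0,"ty":0,"tz":0,"ax":0,"ay":0,"az":0,"claw":-1},{"tx":0,"ty":0,"tz":0,"ax":0,"ay":0,"az":0,"claw":-1},{"tx":0,"ty":0,"tz":0,"ax":0,"ay":0,"az":0,"claw":-1},{"tx":0,"ty":0,"tz":0,"ax":0,"ay":0,"az":0,"claw":-1}]' 60
python3 m.py; python3 prof2.py
```

```text
clock: 30.9
position: [536.3, 134.5, 151.6]
ee_rot: [-179.9, 16.5, 84.7]
ft_force: [-1.8, -11.8, 2.0]
gripper_width: 21.8
[536.37 134.53 151.61] [-179.9    16.49   84.65] [ -2.6 -12.1   2. ] [-1.2  0.3 -0.1]
((-1.9896047370667382, -0.4897060600391825), 0.5980225228601032)
fit -1.08 pt -2.0 heel pt 0.3 m [ 82.1 194.1] y range 48.0 116.0 post tilt -1.01 F [ -2.4 -12.5   1.8] pos [536.36 134.52 151.61]
```

```bash
python3 -m creep '[{"tx":0,"ty":-0.5,"tz":0,"ax":0,"ay":0,"az":0,"claw":-1},{"tx":0,"ty":-0.5,"tz":0,"ax":0,"ay":0,"az":0,"claw":-1},{"tx":0,"ty":-0.5,"tz":0,"ax":0,"ay":0,"az":0,"claw":-1},{"tx":0,"ty":-0.5,"tz":0,"ax":0,"ay":0,"az":0,"claw":-1},{"tx":0,"ty":0,"tz":0,"ax":0,"ay":0,"az":0,"claw":-1},{"tx":0,"ty":0,"tz":0,"ax":0,"ay":0,"az":0,"claw":-1},{"tx":0,"ty":0,"tz":0,"ax":0,"ay":0,"az":0,"claw":-1},{"tx":0,"ty":0,"tz":0,"ax":0,"ay":0,"az":0,"claw":-1},{"tx":0,"ty":0,"tz":0,"ax":0,"ay":0,"az":0,"claw":-1},{"tx":0,"ty":0,"tz":0,"ax":0,"ay":0,"az":0,"claw":-1}]' 60
python3 tails.py; python3 m.py; python3 tails.py
```

```text
clock: 32.15
position: [536.3, 133.1, 151.4]
ee_rot: [-179.9, 16.4, 84.7]
ft_force: [-2.5, -9.7, 0.1]
gripper_width: 21.8
[131. 130. 128. 129. 132. 134. 134. 133. 134. 134. 130. 121. 124. 131.
 107.  68.  53.  54.  55.  55.  55.  55.  54.  56.]
108.6828803051979 276.51381215469615 gap 2.588897754486254
[536.32 133.05 151.41] [-179.89   16.43   84.67] [-2.5 -9.3  0.3] [-0.6   0.28 -0.01]
((-1.4581820338176854, -0.40571980942939945), 0.6577354795402951)
[130. 130. 129. 128. 130. 134. 137. 134. 133. 135. 133. 124. 118. 133.
 118.  82.  56.  54.  55.  56.  55.  55.  55.  56.]
109.098563645369 276.8468992248062 gap 2.3766445611731797
```

```bash
python3 -m creep '[{"tx":0,"ty":-0.6,"tz":-0.3,"ax":0.2,"ay":-0.02,"az":0,"claw":-1},{"tx":0,"ty":-0.6,"tz":-0.3,"ax":0.2,"ay":-0.02,"az":0,"claw":-1},{"tx":0,"ty":-0.6,"tz":-0.3,"ax":0.2,"ay":-0.02,"az":0,"claw":-1},{"tx":0,"ty":-0.6,"tz":-0.3,"ax":0.2,"ay":-0.02,"az":0,"claw":-1},{"tx":0,"ty":-0.6,"tz":-0.3,"ax":0.2,"ay":-0.02,"az":0,"claw":-1},{"tx":0,"ty":-0.4,"tz":-0.3,"ax":0.2,"ay":-0.02,"az":0,"claw":-1},{"tx":0,"ty":0,"tz":0,"ax":0,"ay":0,"az":0,"claw":-1},{"tx":0,"ty":0,"tz":0,"ax":0,"ay":0,"az":0,"claw":-1},{"tx":0,"ty":0,"tz":0,"ax":0,"ay":0,"az":0,"claw":-1},{"tx":0,"ty":0,"tz":0,"ax":0,"ay":0,"az":0,"claw":-1}]' 60
python3 m.py; python3 tails.py;python3 prof2.py
```

```text
clock: 33.2
position: [536.4, 130.3, 149.3]
ee_rot: [-179.9, 15.2, 84.7]
ft_force: [-0.9, -5.0, -1.1]
gripper_width: 21.3
[536.44 130.27 149.28] [-179.9    15.18   84.71] [-1.  -4.7 -1. ] [-0.47  0.29  0.01]
((-0.3636891535496751, -0.13251133980424967), 0.853614307112164)
[127. 125. 123. 125. 130. 134. 135. 134. 134. 133. 133. 129. 129. 122.
 117. 129. 108.  69.  52.  53.  56.  54.  55.  56.]
110.192472306143 278.5382882882883 gap 3.839535216353113
fit -0.41 pt -0.81 heel pt -0.22 m [ 79.4 190.7] y range 43.0 116.0 post tilt -0.6599999999999999 F [-1.8 -5.6 -0.3] pos [536.42 130.29 149.28]
```

```bash
python3 -m creep '[{"tx":0,"ty":-0.6,"tz":-0.3,"ax":0.2,"ay":-0.02,"az":0,"claw":-1},{"tx":0,"ty":-0.6,"tz":-0.3,"ax":0.2,"ay":-0.02,"az":0,"claw":-1},{"tx":0,"ty":-0.6,"tz":-0.3,"ax":0,"ay":0,"az":0,"claw":-1},{"tx":0,"ty":-0.3,"tz":-0.3,"ax":0,"ay":0,"az":0,"claw":-1},{"tx":0,"ty":0,"tz":-0.3,"ax":0,"ay":0,"az":0,"claw":-1},{"tx":0,"ty":0,"tz":-0.3,"ax":0,"ay":0,"az":0,"claw":-1},{"tx":0,"ty":0,"tz":0,"ax":0,"ay":0,"az":0,"claw":-1},{"tx":0,"ty":0,"tz":0,"ax":0,"ay":0,"az":0,"claw":-1},{"tx":0,"ty":0,"tz":0,"ax":0,"ay":0,"az":0,"claw":-1},{"tx":0,"ty":0,"tz":0,"ax":0,"ay":0,"az":0,"claw":-1}]' 60
python3 m.py; python3 tails.py;python3 prof2.py
```

```text
clock: 34.45
position: [536.5, 128.2, 147.3]
ee_rot: [-179.9, 14.8, 84.7]
ft_force: [-0.7, -1.0, -3.8]
gripper_width: 21.3
[536.5  128.23 147.33] [-179.91   14.77   84.71] [-0.4 -0.9 -3.8] [-0.02 -0.02 -0.07]
((0.3307285611849373, -0.16874190274580414), 0.9506302658054564)
[126. 125. 123. 123. 127. 129. 130. 131. 132. 132. 131. 131. 131. 129.
 118. 116. 128. 107.  67.  53.  55.  55.  56.  56.]
110.97710755813954 279.4852941176471 gap 4.228484912418992
fit -0.29 pt -0.48 heel pt -1.66 m [ 78.6 188.5] y range 41.0 117.0 post tilt -0.58 F [-0.1 -1.4 -4.4] pos [536.51 128.23 147.35]
```

```bash
python3 -m creep '[{"tx":0,"ty":0,"tz":0,"ax":0,"ay":0,"az":0,"claw":-0.4},{"tx":0,"ty":0,"tz":0,"ax":0,"ay":0,"az":0,"claw":-0.2},{"tx":0,"ty":0,"tz":0,"ax":0,"ay":0,"az":0,"claw":0},{"tx":0,"ty":0,"tz":0,"ax":0,"ay":0,"az":0,"claw":0},{"tx":0,"ty":0,"tz":0,"ax":0,"ay":0,"az":0,"claw":0},{"tx":0,"ty":-2,"tz":8,"ax":0,"ay":0,"az":0,"claw":0},{"tx":0,"ty":-3,"tz":12,"ax":0,"ay":0,"az":0,"claw":0},{"tx":0,"ty":-5,"tz":20,"ax":0,"ay":0,"az":0,"claw":0},{"tx":0,"ty":-5,"tz":25,"ax":0,"ay":0,"az":0,"claw":0},{"tx":0,"ty":-5,"tz":25,"ax":0,"ay":0,"az":0,"claw":0}]' 60
python3 m.py
python3 - <<'E'
from h import *
c=shot("side","s8.png")
im=c["frame"][120:220,230:350,::-1];cv2.imwrite('pics/s8z.png',cv2.resize(im,None,fx=6,fy=6,interpolation=cv2.INTER_CUBIC))
c=dict(np.load('/tmp/top1.npz'))
im=c["frame"][150:200,105:295,::-1];cv2.imwrite('pics/t8z.png',cv2.resize(im,None,fx=4.2,fy=4.2,interpolation=cv2.INTER_CUBIC))
E
```

```text
clock: 35.7
position: [536.5, 107.8, 239.4]
ee_rot: [-180.0, 14.8, 84.7]
ft_force: [-0.7, -0.5, -0.3]
gripper_width: 43.8
[537.77 107.29 243.72] [179.61  14.72  84.57] [ 0.9 -0.7  3.4] [ 0.05 -0.03 -0.  ]
((0.5953117225825473, -0.12288123245692972), 0.9399962637159559)
```

View pics/s8z.png

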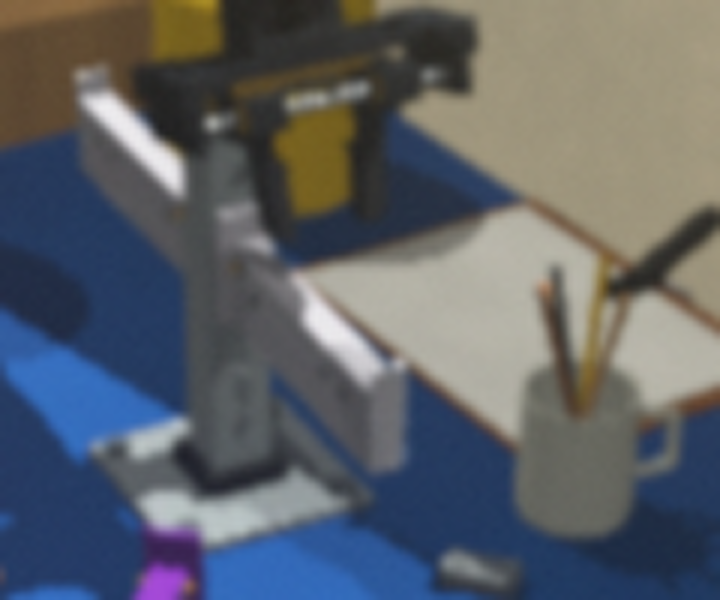

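View pics/t8z.png

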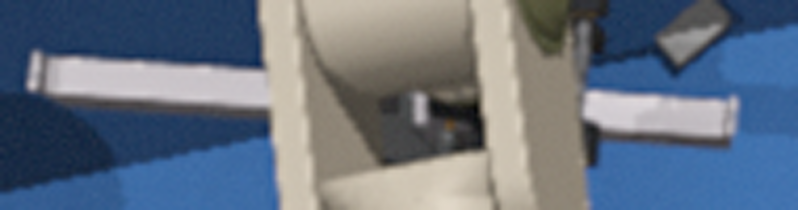

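```bash
python3 -m creep '[{"tx":0,"ty":0,"tz":0,"ax":7,"ay":-0.7,"az":0,"claw":-1},{"tx":0,"ty":0,"tz":0,"ax":7,"ay":-0.7,"az":0,"claw":-1},{"tx":0,"ty":0,"tz":0,"ax":7,"ay":-0.7,"az":0,"claw":-1},{"tx":0,"ty":5,"tz":0,"ax":7,"ay":-0.7,"az":0,"claw":-1},{"tx":1,"ty":10,"tz":0,"ax":7,"ay":-0.7,"az":0,"claw":-1},{"tx":1,"ty":15,"tz":0,"ax":0,"ay":0,"az":0,"claw":-1},{"tx":1,"ty":20,"tz":0,"ax":0,"ay":0,"az":0,"claw":-1},{"tx":1,"ty":20,"tz":0,"ax":0,"ay":0,"az":0,"claw":-1},{"tx":1,"ty":10,"tz":0,"ax":0,"ay":0,"az":0,"claw":-1},{"tx":0,"ty":0,"tz":0,"ax":0,"ay":0,"az":0,"claw":-1}]' 40
python3 m.py
python3 - <<'E'
from h import *
c=shot("side","s9.png")
im=c["frame"][120:220,230:350,::-1];cv2.imwrite('pics/s9z.png',cv2.resize(im,None,fx=6,fy=6,interpolation=cv2.INTER_CUBIC))
E
```

```text
clock: 36.8
position: [541.1, 189.7, 237.3]
ee_rot: [179.8, -20.3, 84.9]
ft_force: [0.5, -0.2, -0.3]
gripper_width: 0.4
[541.23 188.86 237.24] [179.83 -20.33  84.83] [-0.2  0.4 -0.2] [-0.19  0.1   0.  ]
((0.5928337842793994, -0.09042218298418803), 0.9128306772973802)
```

View pics/s9z.png

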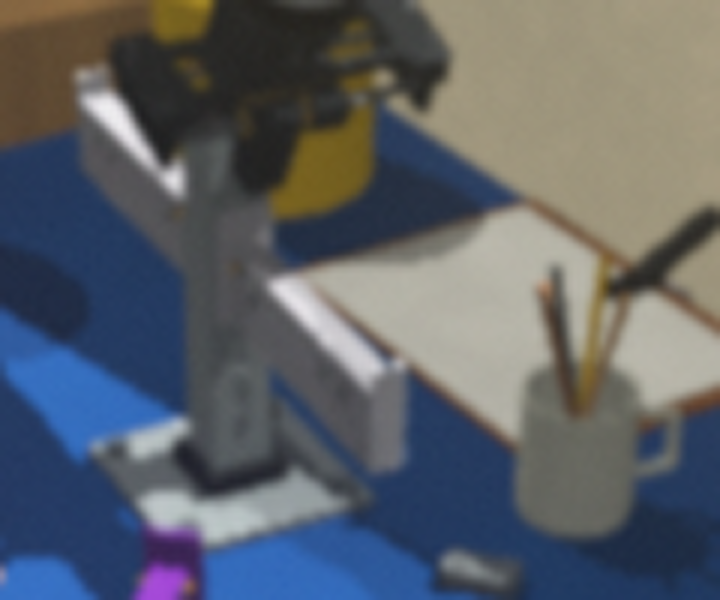

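```bash
python3 -m creep '[{"tx":0.5,"ty":0,"tz":-10,"ax":0,"ay":0,"az":0,"claw":-1},{"tx":0.3,"ty":0,"tz":-10,"ax":0,"ay":0,"az":0,"claw":-1},{"tx":0,"ty":0,"tz":-10,"ax":0,"ay":0,"az":0,"claw":-1},{"tx":0,"ty":0,"tz":-5,"ax":0,"ay":0,"az":0,"claw":-1},{"tx":0,"ty":0,"tz":-2,"ax":0,"ay":0,"az":0,"claw":-1},{"tx":0,"ty":0,"tz":-1,"ax":0,"ay":0,"az":0,"claw":-1},{"tx":0,"ty":0,"tz":-1,"ax":0,"ay":0,"az":0,"claw":-1},{"tx":0,"ty":0,"tz":-1,"ax":0,"ay":0,"az":0,"claw":-1},{"tx":0,"ty":0,"tz":-1,"ax":0,"ay":0,"az":0,"claw":-1},{"tx":0,"ty":0,"tz":0,"ax":0,"ay":0,"az":0,"claw":-1}]' 40
python3 -c "
from h import *
s=sense();print(s['position'],s['ft_force'])"
```

```text
clock: 37.9
position: [542.3, 188.2, 196.3]
ee_rot: [179.8, -20.4, 84.7]
ft_force: [-0.2, 0.2, 0.2]
gripper_width: 0.7
[542.26126244 188.20626758 196.33536951] [-0.22955142  0.23197598  0.21945209]
```

```bash
python3 -m creep '[{"tx":0,"ty":0.5,"tz":-0.7,"ax":0,"ay":0,"az":0,"claw":-1},{"tx":0,"ty":0.5,"tz":-0.7,"ax":0,"ay":0,"az":0,"claw":-1},{"tx":0,"ty":0.5,"tz":-0.7,"ax":0,"ay":0,"az":0,"claw":-1},{"tx":0,"ty":0,"tz":-0.7,"ax":0,"ay":0,"az":0,"claw":-1},{"tx":0,"ty":0,"tz":-0.7,"ax":0,"ay":0,"az":0,"claw":-1},{"tx":0,"ty":0,"tz":-0.5,"ax":0,"ay":0,"az":0,"claw":-1},{"tx":0,"ty":0,"tz":0,"ax":0,"ay":0,"az":0,"claw":-1},{"tx":0,"ty":0,"tz":0,"ax":0,"ay":0,"az":0,"claw":-1},{"tx":0,"ty":0,"tz":0,"ax":0,"ay":0,"az":0,"claw":-1},{"tx":0,"ty":0,"tz":0,"ax":0,"ay":0,"az":0,"claw":-1}]' 40
python3 -c "
from h import *
s=sense();print(s['position'],s['ft_force'])"
```

```text
clock: 38.9
position: [542.3, 189.7, 192.4]
ee_rot: [179.8, -20.4, 84.7]
ft_force: [0.5, -0.8, 0.1]
gripper_width: 0.3
[542.29360025 189.70180261 192.36857215] [ 0.5285126  -0.77030023  0.06188634]
```

```bash
python3 -m creep '[{"tx":0,"ty":0,"tz":-0.6,"ax":0,"ay":0,"az":0,"claw":-1},{"tx":0,"ty":0,"tz":-0.6,"ax":0,"ay":0,"az":0,"claw":-1},{"tx":0,"ty":0,"tz":-0.6,"ax":0,"ay":0,"az":0,"claw":-1},{"tx":0,"ty":0,"tz":-0.6,"ax":0,"ay":0,"az":0,"claw":-1},{"tx":0,"ty":0,"tz":-0.6,"ax":0,"ay":0,"az":0,"claw":-1},{"tx":0,"ty":0,"tz":0,"ax":0,"ay":0,"az":0,"claw":-1},{"tx":0,"ty":0,"tz":0,"ax":0,"ay":0,"az":0,"claw":-1},{"tx":0,"ty":0,"tz":0,"ax":0,"ay":0,"az":0,"claw":-1},{"tx":0,"ty":0,"tz":0,"ax":0,"ay":0,"az":0,"claw":-1},{"tx":0,"ty":0,"tz":0,"ax":0,"ay":0,"az":0,"claw":-1}]' 40
python3 -c "
from h import *
s=sense();print(s['position'],s['ft_force'])"
```

```text
clock: 39.9
position: [542.6, 189.9, 190.8]
ee_rot: [179.7, -20.5, 84.8]
ft_force: [-2.4, -1.7, 11.1]
gripper_width: 0.4
[542.61806682 189.88374627 190.8357686 ] [-2.38631241 -1.65511001 11.13811696]
```

```bash
python3 -m creep '[{"tx":0,"ty":0,"tz":-0.5,"ax":0,"ay":0,"az":0,"claw":-1},{"tx":0,"ty":0,"tz":-0.4,"ax":0,"ay":0,"az":0,"claw":-1},{"tx":0,"ty":0,"tz":0,"ax":0,"ay":0,"az":0,"claw":-1},{"tx":0,"ty":0,"tz":0,"ax":0,"ay":0,"az":0,"claw":-1},{"tx":0,"ty":0,"tz":0,"ax":0,"ay":0,"az":0,"claw":-1},{"tx":0,"ty":0,"tz":0,"ax":0,"ay":0,"az":0,"claw":-1},{"tx":0,"ty":0,"tz":0,"ax":0,"ay":0,"az":0,"claw":-1},{"tx":0,"ty":0,"tz":0,"ax":0,"ay":0,"az":0,"claw":-1},{"tx":0,"ty":0,"tz":0,"ax":0,"ay":0,"az":0,"claw":-1},{"tx":0,"ty":0,"tz":0,"ax":0,"ay":0,"az":0,"claw":-1}]' 40
python3 m.py; python3 prof2.py; python3 tails.py
python3 - <<'E'
from h import *
c=shot("side","s10.png")
im=c["frame"][120:220,230:350,::-1];cv2.imwrite('pics/s10z.png',cv2.resize(im,None,fx=6,fy=6,interpolation=cv2.INTER_CUBIC))
E
```

```text
clock: 40.9
position: [542.7, 190.0, 190.7]
ee_rot: [179.6, -20.5, 84.8]
ft_force: [-3.7, -1.4, 16.0]
gripper_width: 0.4
[542.73 189.96 190.68] [179.63 -20.48  84.81] [-4.3 -0.9 16.4] [0.29 0.71 0.21]
((0.3723043534171424, 0.015083339892010272), 0.9140920440355936)
[139. 132. 125. 122. 152. 206. 216. 212. 210. 211. 212. 209. 189. 156.
 122. 103. 109. 116.  93.  62.  53.  54.  55.  56.]
111.13282828282829 280.1859410430839 gap 5.577622409782066Traceback (most recent call last):
  File "prof2.py", line 9, in <module>
    Q=np.array(A); Q=Q[Q[:,0]>np.percentile(Q[:,0],3)+12]; k=np.polyfit(Q[:,0],Q[:,1],1); r=Q[:,1]-np.polyval(k,Q[:,0]); Q=Q[abs(r)<2.5*r.std()]; k=np.polyfit(Q[:,0],Q[:,1],1)
                                                             ~~~~~~~~~~^^^^^^^^^^^^^^^^^
    raise TypeError("expected non-empty vector for x")
TypeError: expected non-empty vector for x
```

View pics/s10z.png

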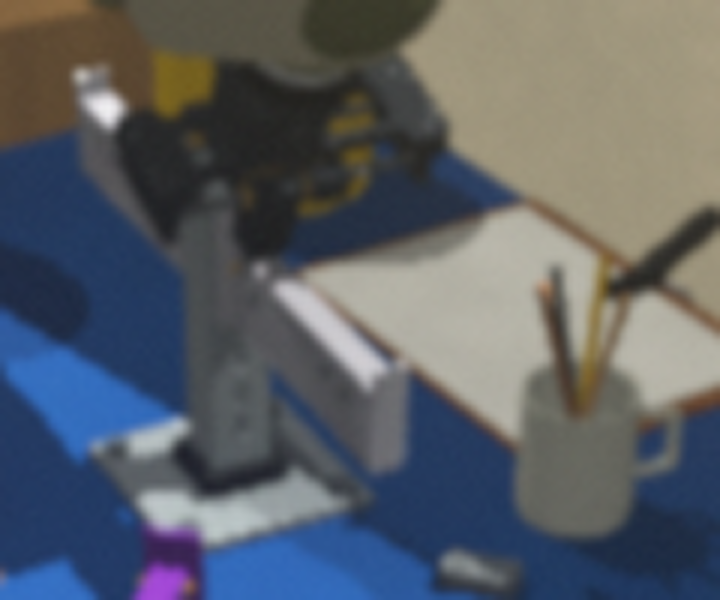

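```bash
python3 -m creep '[{"tx":0,"ty":0,"tz":5,"ax":0,"ay":0,"az":0,"claw":-1},{"tx":0,"ty":-5,"tz":20,"ax":0,"ay":0,"az":0,"claw":-1},{"tx":0,"ty":-10,"tz":40,"ax":0,"ay":0,"az":0,"claw":-1},{"tx":-10,"ty":-20,"tz":35,"ax":0,"ay":0,"az":0,"claw":-1},{"tx":-20,"ty":-40,"tz":0,"ax":0,"ay":0,"az":0,"claw":-1},{"tx":-20,"ty":-45,"tz":0,"ax":0,"ay":0,"az":0,"claw":-1},{"tx":-20,"ty":-45,"tz":0,"ax":0,"ay":0,"az":0,"claw":-1},{"tx":-20,"ty":-45,"tz":0,"ax":0,"ay":0,"az":0,"claw":-1},{"tx":-20,"ty":-45,"tz":0,"ax":0,"ay":0,"az":0,"claw":-1},{"tx":-20,"ty":-40,"tz":0,"ax":0,"ay":0,"az":0,"claw":-1}]' 40
python3 - <<'E'
from h import *
c=shot("side","s11.png")
im=c["frame"][120:220,230:350,::-1];cv2.imwrite('pics/s11z.png',cv2.resize(im,None,fx=6,fy=6,interpolation=cv2.INTER_CUBIC))
c=shot("top","t11.png")
im=c["frame"][145:205,100:300,::-1];cv2.imwrite('pics/t11z.png',cv2.resize(im,None,fx=4,fy=4,interpolation=cv2.INTER_CUBIC))
E
```

```text
clock: 42.2
position: [411.2, -107.1, 288.4]
ee_rot: [179.8, -20.4, 84.7]
ft_force: [0.9, -0.3, -0.5]
gripper_width: 0.6
```

View pics/s11z.png

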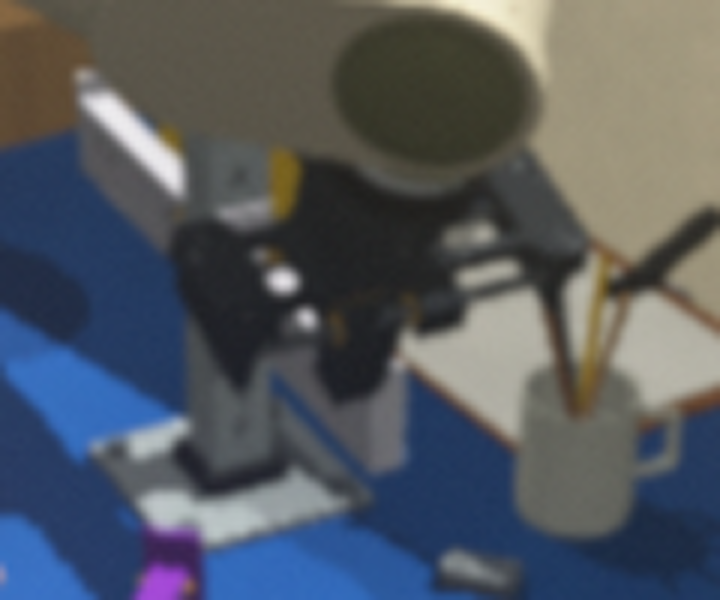

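View pics/t11z.png

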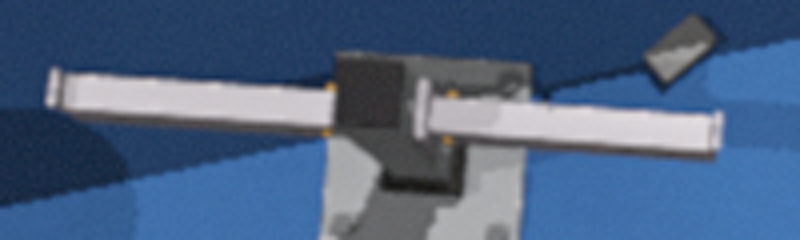

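```bash
cat > fin.py <<'E'
from h import *
S=[camera("top") for _ in range(4)]
def arm(r,cc,y0,y1):
    A=[]
    for c in S:
        P=cloud(c)
        for u in range(*cc):
            q=P[r[0]:r[1],u]; q=q[(q[:,2]>175)&(q[:,2]<205)&(q[:,1]>y0)&(q[:,1]<y1)]
            if len(q)>3: A.append((q[:,1].mean(),np.median(q[:,2])))
    A=np.array(A); k=np.polyfit(A[:,0],A[:,1],1); r=A[:,1]-np.polyval(k,A[:,0]); A=A[abs(r)<2.5*r.std()]; k,cov=np.polyfit(A[:,0],A[:,1],1,cov=True)
    return np.degrees(k[0]).round(2),np.degrees(cov[0,0]**.5).round(2),np.polyval(k,[y0,y1]).round(1),A[:,1].mean().round(2),A[:,1].std().round(2)
print('fitted',arm((160,182),(112,185),270,425)); print('new',arm((165,186),(205,282),40,185))
c=S[0]; np.savez('/tmp/top1.npz',**{k:np.array(v) for k,v in c.items()})
p,d,a,w,n=cline(c,120,178,155,188,189); p2,d2,a2,w2,n2=cline(c,222,274,160,195,189)
print('yaw',a,a2,'off',p2[0]-(p[0]+d[0]/d[1]*(p2[1]-p[1])))
E
python3 fin.py; python3 tails.py
```

```text
fitted (np.float64(0.15), np.float64(0.09), array([189.1, 189.5]), np.float64(189.33), np.float64(1.16))
new (np.float64(1.91), np.float64(0.1), array([183.5, 188.3]), np.float64(185.93), np.float64(1.78))
yaw 84.46398 84.00127 off 0.6116333
[137. 134. 132. 129. 129. 130. 131. 132. 131. 131. 131. 130. 131. 131.
 128. 117. 117. 126. 104.  69.  57.  59.  59.  59.]
111.22091082498808 280.4158163265306 gap 5.927838496731113
```

```bash
python3 - <<'E'
from h import *
a=cv2.cvtColor(cv2.imread('pics/top0.png'),cv2.COLOR_BGR2GRAY).astype(np.float32)
c=camera("top"); b=cv2.cvtColor(c["frame"],cv2.COLOR_RGB2GRAY).astype(np.float32)
for n,(x,y,w,h) in dict(jar=(308,85,40,45),mug=(232,88,45,55),prot=(402,168,50,40),eraser=(255,142,30,28),purple1=(240,210,68,68),pink=(340,220,35,90),purple2=(425,220,75,65),purple3=(125,292,85,40)).items():
    print(n,np.round(cv2.phaseCorrelate(a[y:y+h,x:x+w].copy(),b[y:y+h,x:x+w].copy(),cv2.createHanningWindow((w,h),cv2.CV_32F)),2) if 0 else cv2.phaseCorrelate(a[y:y+h,x:x+w].copy(),b[y:y+h,x:x+w].copy(),cv2.createHanningWindow((w,h),cv2.CV_32F)))
s=sense(); print(s["clock"],s["ft_force"])
E
python3 fin.py
```

```text
jar ((-0.0760036950911136, 0.5619857675482081), 0.8838655286365085)
mug ((0.34778255236992806, -0.07299589575842447), 0.830491727899622)
prot ((-0.170107361355484, -0.04579130865514358), 0.8752334580421448)
eraser ((0.14880192787807545, -0.14631494852960714), 0.9447022924158308)
purple1 ((-0.07784059387316233, -0.06603086324953722), 0.6406186175199202)
pink ((2.3377825487936335, 3.5618688891728425), 0.24723436538084054)
purple2 ((0.5496998653503482, -0.18474528199433848), 0.7595876817350035)
purple3 ((0.09201312574791132, -0.4471200059428817), 0.5596135873264737)
42.55 [-0.35640415 -0.31523319 -0.23505705]
fitted (np.float64(0.19), np.float64(0.09), array([189.1, 189.6]), np.float64(189.34), np.float64(1.08))
new (np.float64(1.54), np.float64(0.1), array([184.1, 188. ]), np.float64(186.01), np.float64(1.55))
yaw 84.432625 84.02226 off 0.6854248
```

```bash
python3 -c "
from station import *
print(job_done(), sense()['clock'])"
```

```text
the job is handed in; nothing more can be done
the job is handed in; nothing more can be done
```

The hanger arm is on the post at home height, released, and the job is handed in at about 43 s of the 67 s limit. I could not see the spring stud directly, so its lock is inferred.

**What I did:** I gripped the white hanger at its balance point, carried it to the bare face and pushed the hooks in until the heel plate touched. That peaked at about 19 N. The hanger pivoted in the grip on the way down and stopped short three times. I lifted and re-pitched it each time, and after easing the push it dropped in behind the wall. I then let go and pressed down at the press point with closed fingertips, up to 16 N, where it had become stiff, and backed well clear.

**Last checks:**
- **Height:** the arm's top at the heel measured about 188.7–189.2 mm, against 189.3 mm on the fitted arm. The stud should spring out once the hanger is within about 2.5 mm of home, so it should be locked.
- **Alignment:** it sits about 0.5° in yaw and 0.7 mm sideways from the fitted arm's line.
- **Droop:** the tail end hangs about 1.5–1.9° low, while the fitted arm is level. That roughly matches the 1.5 mm slack in the hook throats, but it means the top of the heel plate is probably not tight against the post.
- **Other objects:** the protractor and eraser show no shift in the top view. The jar and mug read shifts of about 0.6 and 0.3 pixels (roughly 1 mm), which I took as noise. The robot arm was over the pink look-alike, so that check was inconclusive; I never went near it.
- **Robot:** it was touching nothing, with the force reading near zero.

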